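Put the paint pot back in the press-to-open box

TASK

Open the press-to-open storage box by pressing the pad at the front of its clear lid until the catch lets go, stand the loose paint pot upright in the empty middle well (set it down, do not drop it), then swing the lid down and press the pad again until the catch takes hold and the lid stays shut by itself. The lid is thin plastic: never push on the box or its lid with more than 15 N, and leave the other things where they are.

Things in the scene. Friction and masses are not known exactly. Their poses are not given: they have to be found in the camera images.
- jar_box: White plastic storage box fixed to the table, 120 (x) x 218 (y) mm outside, walls 4 mm thick, 64 mm high, under a clear hinged lid. Origin: centre of its underside. Its x axis points from the front (catch side, towards the robot) to the hinge side, z up. Inside, three round wells in a row along y, 70 mm apart; the outer two hold pots. A catch housing 36 mm wide juts 18 mm out in front.
- lid_hinge (a point): Middle of the lid's hinge axis, which runs along the box's y, 64 mm behind the box's middle and 72 mm above the table. Lid: flat 4 mm plate, underside on a plane through the hinge axis, reaching 126 mm from that axis and 114 mm to each side, plus a tab in the middle of its front edge, 60 mm wide, to 148 mm from the axis; 12 mm skirts at front and sides, a 42 mm tongue under the pad.
- lid (a joint): Lid angle, rad: 0 to 0.06 when shut and latched (differs from box to box), grows as it opens. Once released, the lid springs open by itself, damped, in about 3 s, to its stop at 1.95 (leaning back past upright), and does so again if shut without latching. Pushing it down from open takes 3 to 7 N at the pad, more if fast.
- catch (a point): Push-push catch in the front housing (this point: its inside, 58 mm above the table). Pressing the pad well down and letting up releases a latched lid, or latches one shut from open; a shallower press changes nothing. Its depth is not told: 5.5 to 11 mm below the latched height, set differently in each box. Feel: 3 to 5 N, then a rubber buffer, steeper; sure at 9 to 12 N, a hard stop 1 mm on.
- press_pad (a point): Centre of the top face of the press pad: white, ribbed, 20 x 44 mm, 3.5 mm thick, on the lid's front tab, 132 mm from the hinge axis and 7.5 mm above the lid's underside plane; 79 to 87 mm above the table when latched. It moves with the lid: z axis is the lid's outward normal, x axis points to the hinge.
- well (a point): Centre of the floor of the empty middle well, 4 mm above the table, in the middle of the box: a round hole 44 mm across and 14 mm deep in the grey insert, whose top lies 18 mm above the table. Beside a pot standing in it, 35 mm are free to the front and rear walls, 30 mm to the stored pots.
- jar_center (a point): Centre (28 mm above its foot) of the loose paint pot standing on the table: a round pot 40 mm in diameter and 56 mm high with a black screw cap 38 mm in diameter and 16 mm high; about 75 g.
- jar_left_center (a point): Centre of the like pot stored in the well on the box's +y side. Leave it.
- jar_right_center (a point): Centre of the like pot stored in the well on the box's -y side. Leave it.
- glue_center (a point): Bystander: a white glue bottle, 50 mm in diameter, 150 mm high with a pointed nozzle; this point is on its axis 50 mm above its foot. Leave it.
- cup: Bystander: an empty paper cup, 76 mm across the rim and 95 mm high; origin at the centre of its foot. Leave it.
- medallions: Bystander: a stack of three brown fibreboard medallions, 52 mm in diameter, 12 mm high; origin at the centre of the underside. Leave it.
Mind the look-alikes: they are no part of the job. There is more than one size of the part that bears jar_center; the job needs the middle-sized.

How it is judged (in metres and radians):
On the way, in this order (a step that is already met when the one before it is completed fails the run):
1. the catch has been released and the lid stands open, the loose pot not yet in the box (value of joint lid above 1.3 rad and horizontal distance between jar_center and well above 0.06 m), for 0.2 s.
2. the pot stands upright and let go in the middle well, the lid still open (horizontal distance between jar_center and well below 0.006 m and z of jar_center in the frame of well between 0.025 and 0.031 m and angle between jar_center's own z axis and vertical below 0.1 rad and contact force between jar and the fingers below 0.2 N and value of joint lid above 1 rad), for 0.2 s.
At the end, for the whole second after the job is handed in: The lid is shut and held by its catch alone (angle between -0.015 and 0.07 rad) and the pot stands upright (within 0.1 rad) on the floor of the middle well: centre within 6 mm of the well's axis and 25 to 31 mm above its floor (value of joint lid between -0.015 and 0.07 rad and horizontal distance between jar_center and well below 0.006 m and z of jar_center in the frame of well between 0.025 and 0.031 m and angle between jar_center's own z axis and vertical below 0.1 rad); the robot touches nothing.
It fails at once if the box or its lid is pushed with more than 15 N (contact force between jar_box and the fingers above 15 N or contact force between jar_box and the arm above 15 N).
It fails at once if the pot falls or is knocked away: faster than 0.5 m/s with no finger on it (linear speed of jar above 0.5 m/s and contact force between jar and the fingers below 0.1 N).
It fails at once if a stored pot is shifted by more than 10 mm (distance of any of jar_left_center, jar_right_center from where it was at the start of the episode above 0.01 m).
It fails at once if the glue bottle, cup or medallions are moved by more than 20 mm (distance of any of glue_center, cup, medallions from where it was at the start of the episode above 0.02 m).
It also fails if it takes over 72 s, if anything falls off the work surface, if the arm or the gripper's body presses on something with over 40 N, if the wrist force passes 120 N, or if a joint passes its speed limit or range.

ROBOT

A 6-joint arm with a two-finger parallel gripper is mounted at the origin on the work surface. World frame = base frame: x ahead of the robot, y to its left, z up, the work surface at z = 0. Lengths are in mm, angles in rad, forces in N, time in s.
With the tool pointing down it reaches from about 350 to 875 mm from the base axis. Payload 4.2 kg.
Tool frame: the origin (TCP) lies between the finger pads; the fingertips stand 19 mm ahead of it and the grasp point (between the pads) is the TCP; y points along the fingers, z is the direction in which the jaws open and shut, and the axes are right-handed (so a half turn about y gives the same grasp; the last joint's range is limited). The gripper opens to 85 mm and grips with 20 to 120 N. Pads are 22 mm wide; open, the fingers measure 114 mm over their backs; the gripper's body (76 mm by 85 mm) begins 54 mm behind the grasp point. The pads swing forward as they close: fully open they stand 13 mm farther back than shut.
Start: joints at [1.583, 0.385, 0.008, 0, -1.194, -0.259], TCP at [152.657, 606.049, 216.712] pointing down, gripper open.
Joint ranges: [-3.14, 3.14], [-1.21, 2.06], [-1.07, 1.41], [-3.16, 2.05], [-2.99, -0.16], [-3.1, 3.1]. Speed limits (rad/s): [2.79, 2.79, 3.14, 3.14, 3.14, 3.14].

INTERFACE

Orientations are given as a unit quaternion [x, y, z, w].
In Python, from bench import arm gives the robot as it stands.
- The arm moves only by the shell command python3 -m inch 'ROWS'. ROWS is JSON, a list of rows, each a list of 7 numbers: the opening, from 0 (shut) to 1 (fully open), then the shift along the tool's x, y, z in cm, then the turn, a rotation vector about the tool's x, y, z in degrees. A call has 1 to 20 rows; each row is the pose to reach, as a shift and turn from the pose commanded when the call began, along the tool's axes at that moment; what a row does not reach only later rows make up. A row lasts 1/12 s, in which the tool goes at most 41.7 mm and 7.16 degrees, less where a joint would pass 70% of its speed; a pose out of reach is approached as far as the arm can. A call with a gripper value outside its range is refused whole. The fingers move at their own pace and stop on an object; the grip force is fixed at half the most. Time passes only in rows, so rows that repeat a pose let the fingers close. It gives the time, the measured TCP pose, the force and the opening at its end, in the units of the state.
- arm.read_state(): the state, without advancing time (a new reading comes with each control period).
- arm.get_image(name): name is "scene" or "top" or "wrist"; returns the picture (480x640x3 uint8, red, green, blue); there is no depth.
- arm.camera_params(name): a dict with "fx", "fy", "cx", "cy" (pixels), "rvec" (rotation vector, rad) and "tvec" (3), from world to camera coordinates, as OpenCV has them. Camera axes: x right, y down, z forward; pixel columns grow to the right and rows downward; lengths in mm; the calibration is good to about 2 mm. The wrist camera is an equidistant fisheye: a pixel r from the principal point sees the ray r / f radians off the axis. A picture is of the moment at which its call begins: read the wrist's pose just before it. camera_params takes no time and is no camera call; for the wrist camera it gives the pose at the moment of the call.
- arm.job_done(): hands the job in, once; it reports no verdict.
Trained networks look in the newest picture that a camera, given by its name, has taken for a name from the list of things; names that differ only in an ending like _2 or _b are one class to them, and where a whole thing is asked for, a point or a joint stands for the part that bears it (a point fixed in the world has none). Each returns a list of dicts, best first, with "conf" (0 to 1); they miss things now and then, are a little off and sometimes report something else, mostly with a low value. They report only what shows in the picture. A call takes as long as a camera call. They do not tell look-alikes from the thing itself.
- arm.masks_of(label, camera): "mask" (480x640 bool, what is visible of it) and "extent" ([left, top, width, height] in pixels, round what is visible of it).
The state is a dict: "clock": time; "joints": joint angles; "joint_vel": joint speeds; "joint_efforts": joint torques, N m; "position": TCP position; "ee_rot": TCP orientation; "contact_force": force on the tool from outside, world axes, zero at the start; "wrist_torque": the same for the moment, N m; "gripper_width": finger opening in mm.
Only numpy, scipy, OpenCV 4.12 (cv2) and the standard library are available. Lean on these libraries where they do the work, as an engineer would, in place of code of your own. Each camera call takes 0.05 s, during which the arm holds its last target.

## Working session

There is one attempt and no reset: what is moved stays moved. The work goes in short steps, Python scripts to look and compute and a shell command to move; the robot and the scene stay as the last step left them, time stands still between calls to the robot, and variables do not carry over. Pictures are saved under pics/ and viewed, and the job is handed in when it is done.

```bash
ls; mkdir -p pics
python3 - <<'E'
from bench import arm
import cv2
s=arm.read_state(); print(s)
for n in ("scene","top","wrist"):
    p=arm.camera_params(n); print(n,p)
    im=arm.get_image(n); cv2.imwrite(f"pics/{n}0.png",im[:,:,::-1])
E
```

```text
pics
{'clock': 0.0, 'joints': array([ 1.58261027e+00,  3.85526046e-01,  6.59603630e-03, -4.70410824e-04,
       -1.19400424e+00, -2.58620862e-01]), 'joint_vel': array([-0.0017036 ,  0.00067867,  0.00019415,  0.0002202 ,  0.00141973,
        0.00122255]), 'joint_efforts': array([-3.64905418e-04, -3.92283833e+01,  1.88392246e+01,  4.18583527e+00,
       -4.69696926e-03, -3.74851680e-06]), 'position': array([152.52137338, 605.45527977, 215.63262641]), 'ee_rot': array([-0.08704769, -0.70095177,  0.70249139,  0.08715024]), 'contact_force': array([1.24664693, 0.18693877, 0.01839054]), 'wrist_torque': array([0.05767012, 0.03146404, 0.02049983]), 'gripper_width': 85.1932625317194}
scene {'fx': 591.4515339978166, 'fy': 591.4515339978166, 'cx': 319.1355184681442, 'cy': 237.36069095404184, 'rvec': array([ 0.65249299,  2.56154001, -1.21080269]), 'tvec': array([ 558.34044313, -105.21365034, 1359.86585049])}
top {'fx': 557.4350540896722, 'fy': 557.4350540896722, 'cx': 315.54308825945515, 'cy': 240.36970290076155, 'rvec': array([ 2.15923209, -2.09869944,  0.20287642]), 'tvec': array([ -57.43275873,  616.08762876, 1179.85283629])}
wrist {'fx': 371.64829954431775, 'fy': 371.64829954431775, 'cx': 318.59205940627754, 'cy': 240.00020704255803, 'rvec': array([-1.81432523,  2.32884666,  0.32181329]), 'tvec': array([623.58289222, -34.72678942, 379.53213614])}
```

View pics/scene0.png

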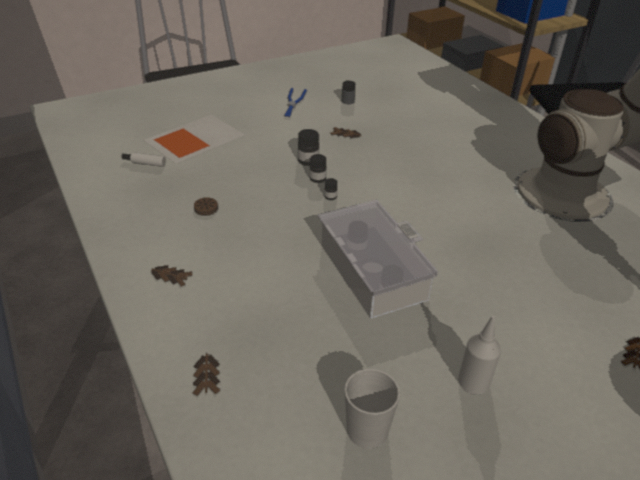

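View pics/top0.png

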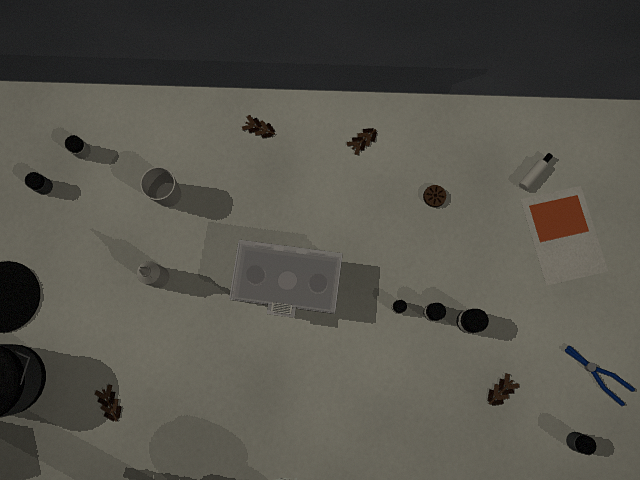

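View pics/wrist0.png

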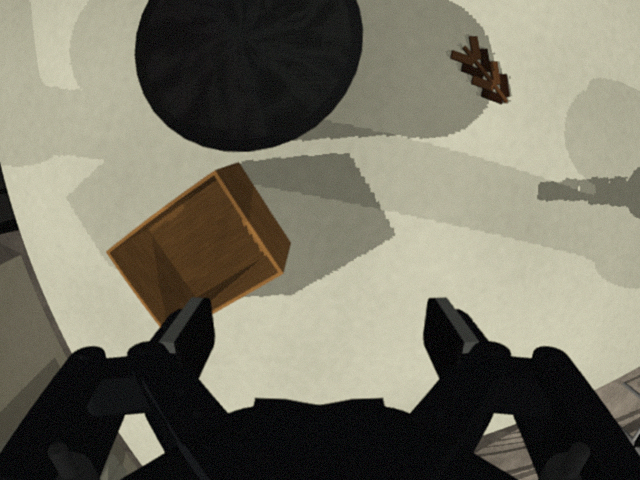

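```bash
cat > h.py <<'E'
from bench import arm
import numpy as np, cv2
def cam(n):
    p=arm.camera_params(n); R=cv2.Rodrigues(np.array(p["rvec"]))[0]; return p,R,np.array(p["tvec"]).ravel()
def ray(n,uv,c=None):
    p,R,t=c or cam(n); u,v=uv; x=(u-p["cx"])/p["fx"]; y=(v-p["cy"])/p["fy"]
    if n=="wrist":
        th=np.hypot(x,y); s=np.sin(th)/th if th>1e-9 else 1; d=np.array([x*s,y*s,np.cos(th)])
    else: d=np.array([x,y,1.0])
    return -R.T@t, R.T@d
def atz(n,uv,z,c=None):
    o,d=ray(n,uv,c); return o+d*(z-o[2])/d[2]
def proj(n,P,c=None):
    p,R,t=c or cam(n); q=R@np.array(P,float)+t
    if n=="wrist":
        r=np.hypot(q[0],q[1]); th=np.arctan2(r,q[2]); a=q[:2]/r*th
    else: a=q[:2]/q[2]
    return np.array([a[0]*p["fx"]+p["cx"],a[1]*p["fy"]+p["cy"]])
def tri(n1,a,n2,b):
    o1,d1=ray(n1,a);o2,d2=ray(n2,b);d1/=np.linalg.norm(d1);d2/=np.linalg.norm(d2)
    A=np.stack([d1,-d2],1);s=np.linalg.lstsq(A,o2-o1,rcond=None)[0]
    return (o1+d1*s[0]+o2+d2*s[1])/2, np.linalg.norm(o1+d1*s[0]-o2-d2*s[1])
E
python3 - <<'E'
from h import *
for l in ["jar_center","jar_left_center","jar_box","press_pad","glue_center","cup","medallions"]:
  for c in ("top","scene"):
    for d in arm.masks_of(l,c)[:8]:
      m=d["mask"]; ys,xs=np.nonzero(m); print(l,c,round(d["conf"],2),d["extent"],m.sum(),xs.mean().round(1),ys.mean().round(1), atz(c,(xs.mean(),ys.mean()),50).round())
im=arm.get_image("top")
a=cv2.resize(im[220:360,220:520],None,fx=2.6,fy=2.6,interpolation=cv2.INTER_CUBIC)
cv2.imwrite("pics/topc.png",a[:,:,::-1])
im=arm.get_image("scene")
a=cv2.resize(im[60:330,270:470],None,fx=2.2,fy=2.2,interpolation=cv2.INTER_CUBIC)
cv2.imwrite("pics/scc.png",a[:,:,::-1])
E
```

```text
jar_center top 0.75 [456.2, 308.8, 33.6, 28.1] 659 472.0 320.7 [ 451. -385.   50.]
jar_center top 0.71 [392.4, 303.0, 16.6, 6.0] 168 398.8 306.3 [ 478. -226.   50.]
jar_center top 0.62 [422.2, 304.8, 25.6, 19.7] 321 434.2 311.4 [ 469. -303.   50.]
jar_center scene 0.97 [292.8, 130.7, 27.8, 36.8] 612 307.7 146.2 [ 464. -372.   50.]
jar_center scene 0.81 [310.0, 154.2, 19.8, 28.0] 446 317.9 168.4 [ 490. -276.   50.]
jar_center scene 0.71 [321.0, 200.3, 122.2, 117.8] 8842 377.6 257.6 [540.  41.  50.]
jar_center scene 0.55 [325.7, 176.4, 11.1, 26.2] 265 330.9 189.1 [ 505. -192.   50.]
jar_left_center top 0.51 [228.7, 239.7, 112.5, 82.4] 6698 285.6 277.8 [533.  24.  50.]
jar_box top 0.59 [229.8, 238.1, 113.4, 76.6] 6626 285.8 277.8 [533.  23.  50.]
jar_box scene 0.84 [318.1, 197.0, 122.8, 122.1] 9084 377.7 257.2 [539.  40.  50.]
press_pad top 0.82 [229.1, 240.2, 116.4, 75.5] 6867 285.9 277.4 [534.  23.  50.]
press_pad scene 0.84 [317.4, 199.1, 119.6, 95.4] 6495 378.9 246.5 [520.  16.  50.]
glue_center top 0.94 [138.4, 261.1, 29.7, 28.7] 637 152.7 274.7 [531. 316.  50.]
glue_center scene 0.72 [459.0, 317.3, 42.7, 80.6] 2084 479.8 360.6 [534. 316.  50.]
cup top 0.58 [142.6, 163.5, 35.8, 46.0] 1109 160.5 186.6 [732. 314.  50.]
cup scene 0.87 [344.7, 368.5, 56.1, 81.6] 3500 370.2 406.6 [728. 306.  50.]
medallions top 0.78 [422.8, 186.2, 22.3, 21.0] 392 434.0 195.7 [ 730. -306.   50.]
medallions scene 0.8 [193.5, 195.7, 25.3, 20.7] 380 206.0 206.1 [ 762. -256.   50.]
```

View pics/topc.png

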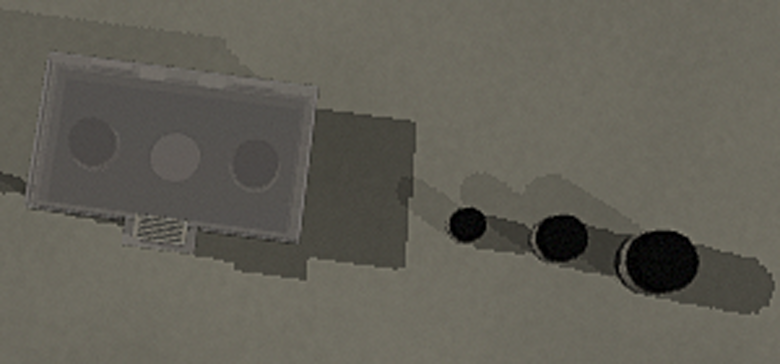

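View pics/scc.png

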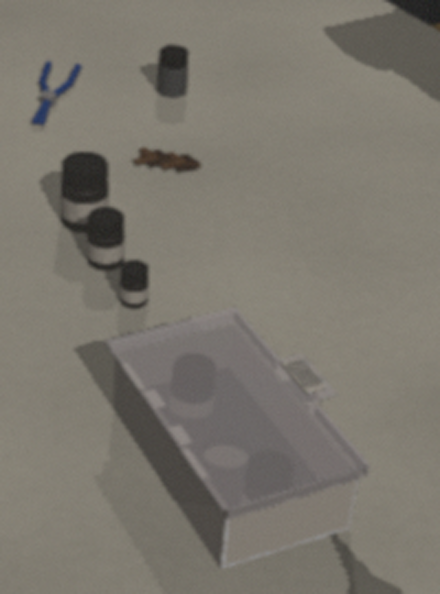

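Run:
```python
from h import *
from scipy.optimize import least_squares
T=lambda x,y:(220+(x+.5)/2.6-.5,220+(y+.5)/2.6-.5)
S=lambda x,y:(270+(x+.5)/2.2-.5,60+(y+.5)/2.2-.5)
for nm,a,b in [("med",T(562,238),S(106,219)),("small",T(467,225),S(134,269)),("large",T(660,261),S(84,165))]:
  print(nm,a,b,tri("top",a,"scene",b))
im=arm.get_image("top")
for nm,(x,y),z in [("med",T(562,238),72)]:
  print(atz("top",(x,y),z),atz("top",(x,y),56))
ct,cs=cam("top"),cam("scene")
# lid corners in box frame rel: hinge at x=+64; front edge x=64-126=-62; top z~76
obsT=[(T(47,53),(64,114)),(T(318,88),(64,-114)),(T(300,242),(-62,-114)),(T(28,208),(-62,114))]
for (uv,q) in obsT: print(q,atz("top",uv,76,ct).round(1))
padT,padS=T(161,232),S(306,377)
print("pad",atz("top",padT,83),tri("top",padT,"scene",padS))
def f(p):
  x,y,a=p;c,s=np.cos(a),np.sin(a);r=[]
  for uv,q in obsT: r+=list(proj("top",(x+c*q[0]-s*q[1],y+s*q[0]+c*q[1],76),ct)-uv)
  q=(-68,0); r+=list(proj("top",(x+c*q[0]-s*q[1],y+s*q[0]+c*q[1],82),ct)-padT)
  return r
r=least_squares(f,[530,20,0]);print(r.x,np.round(r.fun,1))
x,y,a=r.x
for q in [(0,70),(0,0),(0,-70)]:
  P=(x+np.cos(a)*q[0]-np.sin(a)*q[1],y+np.sin(a)*q[0]+np.cos(a)*q[1]); z=18 if q[1]==0 else 76
  u=proj("top",(*P,z),ct);v=proj("scene",(*P,z),cs);print(q,P,"topc",(u-220)*2.6,"scc",(v-(270,60))*2.2)
```

```text
med (435.8461538461538, 311.2307692307692) (317.9090909090909, 159.27272727272725) (array([ 470.37229903, -307.80659633,   50.29898846]), np.float64(3.1850476842787776))
small (399.30769230769226, 306.2307692307692) (330.6363636363636, 182.0) (array([ 480.34201582, -230.37273358,   37.00174045]), np.float64(4.2803418736847325))
large (473.53846153846155, 320.0769230769231) (307.9090909090909, 134.72727272727272) (array([ 453.62219148, -384.79560428,   70.57024283]), np.float64(5.849395268937048))
[ 467.73675084 -301.97264072   72.        ] [ 468.7336575  -305.54610348   56.        ]
(64, 114) [609.6 129.7  76. ]
(64, -114) [586.5 -98.1  76. ]
(-62, -114) [458.2 -85.8  76. ]
(-62, 114) [479.7 138.5  76. ]
pad [462.7158193   28.09026552  83.        ] (array([463.32251828,  28.36435149,  75.20730539]), np.float64(0.3984522540172507))
[ 5.32008164e+02  2.12652602e+01 -9.46296220e-02] [ 0.4  1.4  0.1  0.7  0.3 -0.6 -1.  -0.7  0.2 -0.7]
(0, 70) (np.float64(538.6223558368841), np.float64(90.95207725683107)) topc [ 88.39144279 137.59213862] scc [275.16417949 445.99979813]
(0, 0) (np.float64(532.0081640410027), np.float64(21.26526023318381)) topc [174.86142846 155.73234566] scc [228.61037661 446.52043174]
(0, -70) (np.float64(525.3939722451213), np.float64(-48.421556790463455)) topc [255.87620781 158.26601689] scc [196.47248876 347.90289547]
```

The pot candidates, with top-camera pixels, are:
- small (399,306)
- middle (436,311)
- large (473,320)
- unlabelled dark pots at (582,443), (74,144) and (38,183)

The middle one has a white band, a cap about 40 mm across and a height of about 50–56 mm. That matches the description, so I choose it, at roughly (469,-305). The box is at about (532,21) with yaw -0.095.

```bash
cat >> h.py <<'E'
from scipy.spatial.transform import Rotation as Rn
def goal(pos,yaw_deg,pitch_deg=0,flip=None):
    """tool y down; jaw axis (tool z) at yaw in world xy (or opposite); pitch tilts about horizontal tool x"""
    s=arm.read_state(); p0=s["position"]; R0=Rn.from_quat(s["ee_rot"]).as_matrix()
    best=None
    for k in (0,180):
        a=np.radians(yaw_deg+k); z=np.array([np.cos(a),np.sin(a),0]); y=np.array([0,0,-1.]); x=np.cross(y,z)
        R=np.stack([x,y,z],1)
        if pitch_deg:
            R=Rn.from_rotvec(np.radians(pitch_deg)*np.array([-np.sin(np.radians(yaw_deg)),np.cos(np.radians(yaw_deg)),0])).as_matrix()@R
        rv=Rn.from_matrix(R0.T@R).as_rotvec(degrees=True)
        if best is None or np.linalg.norm(rv)<np.linalg.norm(best): best=rv
    d=R0.T@(np.array(pos)-p0)/10
    print("shift cm",d.round(2),"turn deg",best.round(2),"n rows>=",max(np.linalg.norm(d)*10/41.7,np.linalg.norm(best)/7.16).round(1))
def st():
    s=arm.read_state(); print("t",round(s["clock"],2),"pos",s["position"].round(1),"F",s["contact_force"].round(2),"w",round(float(s["gripper_width"]),1),"q",s["joints"].round(2))
    print(Rn.from_quat(s["ee_rot"]).as_matrix().round(3).tolist())
E
python3 - <<'E'
from h import *
st()
p,R,t=cam("wrist"); print("cam pos",-R.T@t,"axis",R[2])
s=arm.read_state();R0=Rn.from_quat(s["ee_rot"]).as_matrix();print("cam in tool",R0.T@(-R.T@t-s["position"]),R0.T@R[2])
goal((455,29,190),-5.4)
E
```

```text
t 1.0 pos [152.7 606.  216.7] F [ 0.32  0.2  -0.8 ] w 85.9 q [ 1.58  0.38  0.01  0.   -1.19 -0.26]
[[-0.97, 0.0, -0.244], [0.244, 0.0, -0.97], [-0.0, -1.0, -0.0]]
cam pos [220.77778789 588.73920911 373.85587782] axis [-0.26526508  0.06601271 -0.96191307]
cam in tool [-7.02804512e+01 -1.57125177e+02  1.35000721e-01] [2.73354813e-01 9.61912907e-01 8.40343524e-04]
shift cm [-43.42   2.67  48.57] turn deg [ 0.   81.26  0.  ] n rows>= 15.6
```

```bash
python3 -m inch '[[0,-43.4,2.7,48.6,0,81.3,0],[0,-43.4,2.7,48.6,0,81.3,0],[0,-43.4,2.7,48.6,0,81.3,0],[0,-43.4,2.7,48.6,0,81.3,0],[0,-43.4,2.7,48.6,0,81.3,0],[0,-43.4,2.7,48.6,0,81.3,0],[0,-43.4,2.7,48.6,0,81.3,0],[0,-43.4,2.7,48.6,0,81.3,0],[0,-43.4,2.7,48.6,0,81.3,0],[0,-43.4,2.7,48.6,0,81.3,0],[0,-43.4,2.7,48.6,0,81.3,0],[0,-43.4,2.7,48.6,0,81.3,0],[0,-43.4,2.7,48.6,0,81.3,0],[0,-43.4,2.7,48.6,0,81.3,0],[0,-43.4,2.7,48.6,0,81.3,0],[0,-43.4,2.7,48.6,0,81.3,0],[0,-43.4,2.7,48.6,0,81.3,0],[0,-43.4,2.7,48.6,0,81.3,0]]'
python3 - <<'E'
from h import *
st()
c=cam("wrist");im=arm.get_image("wrist")
cv2.imwrite("pics/w1.png",im[:,:,::-1])
print(-c[1].T@c[2],proj("wrist",(463,28,83),c),proj("wrist",(532,21,18),c),proj("wrist",(469,-305,56),c))
E
```

```text
clock: 2.5
position: [455.1, 27.5, 189.5]
ee_rot: [-0.524, -0.475, 0.475, 0.524]
contact_force: [-0.3, 0.4, -1.1]
gripper_width: -0.1
t 2.5 pos [455.1  27.5 189.5] F [-0.26  0.42 -1.09] w -0.1 q [ 0.42  0.12 -0.43 -0.   -1.02 -0.52]
[[0.098, -0.0, -0.995], [0.995, -0.0, 0.098], [-0.0, -1.0, 0.0]]
[448.91323125 -42.04852466 346.6588495 ] [309.03434183 235.00271631] [235.55719526 216.47269974] [ 267.01256689 -131.92039178]
```

View pics/w1.png

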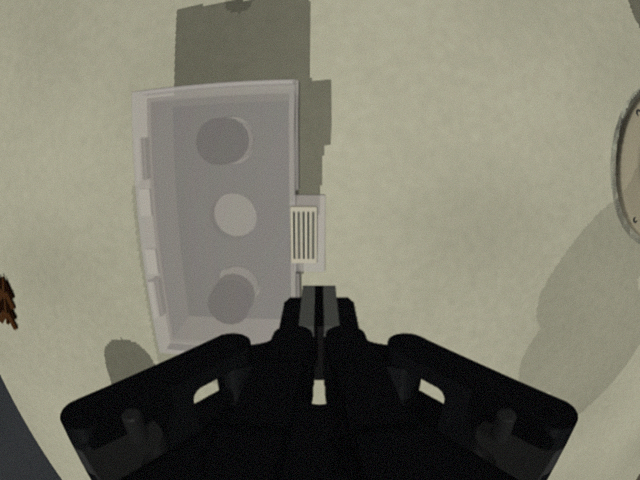

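Run:
```python
from h import *
c=cam("wrist")
print(atz("wrist",(304.5,235.5),83,c),atz("wrist",(235.5,215),18,c))
im=arm.get_image("wrist");a=cv2.resize(im[180:300,260:360],None,fx=5,fy=5,interpolation=cv2.INTER_CUBIC)
cv2.imwrite("pics/w1c.png",a[:,:,::-1])
goal((466,28,115),-5.4)
```

```text
[466.06934441  29.01789968  83.        ] [531.6107984   20.72716304  18.        ]
shift cm [ 0.01  7.48 -1.15] turn deg [-0.   -0.04  0.01] n rows>= 1.8
```

View pics/w1c.png

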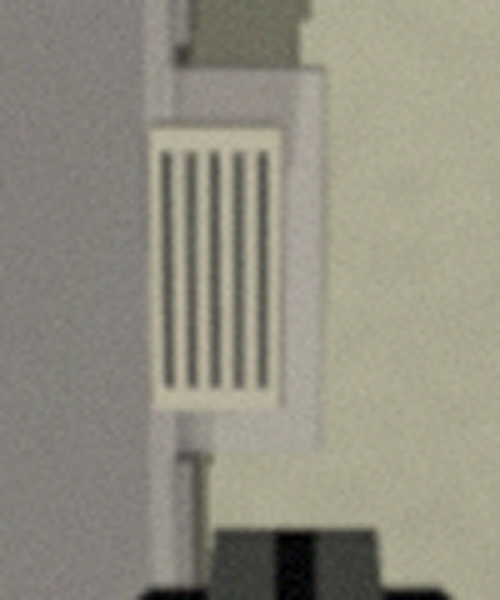

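```bash
python3 -m inch '[[0,0.2,4,-1.1,0,0,0],[0,0.2,6.8,-1.1,0,0,0],[0,0.2,7.4,-1.1,0,0,0],[0,0.2,7.5,-1.1,0,0,0],[0,0.2,7.5,-1.1,0,0,0],[0,0.2,7.5,-1.1,0,0,0]]'; python3 -m inch '[[0,0,0.2,0,0,0,0],[0,0,0.4,0,0,0,0],[0,0,0.4,0,0,0,0]]'
```

```text
clock: 3.1
position: [467.0, 30.6, 116.5]
ee_rot: [0.523, 0.477, -0.475, -0.522]
contact_force: [-0.4, 0.4, 0.3]
gripper_width: 0.1
clock: 3.35
position: [466.0, 29.8, 111.2]
ee_rot: [0.523, 0.476, -0.475, -0.523]
contact_force: [-0.5, -0.9, 0.6]
gripper_width: -0.1
```

```bash
python3 -m inch '[[0,0,0.1,0,0,0,0],[0,0,0.2,0,0,0,0],[0,0,0.2,0,0,0,0]]'; python3 -m inch '[[0,0,0.1,0,0,0,0],[0,0,0.2,0,0,0,0],[0,0,0.2,0,0,0,0]]';python3 -m inch '[[0,0,0.1,0,0,0,0],[0,0,0.2,0,0,0,0],[0,0,0.2,0,0,0,0]]'
```

```text
clock: 3.6
position: [465.8, 29.6, 108.6]
ee_rot: [-0.523, -0.476, 0.476, 0.523]
contact_force: [-0.3, 0.2, -0.4]
gripper_width: -0.2
clock: 3.85
position: [465.8, 29.6, 106.4]
ee_rot: [-0.523, -0.476, 0.476, 0.523]
contact_force: [-0.1, -0.4, -0.1]
gripper_width: -0.3
clock: 4.1
position: [465.8, 29.6, 104.5]
ee_rot: [-0.523, -0.476, 0.476, 0.523]
contact_force: [0.5, -0.2, 0.6]
gripper_width: 0.0
```

```bash
python3 -m inch '[[0,0,0.1,0,0,0,0],[0,0,0.2,0,0,0,0],[0,0,0.2,0,0,0,0]]'; python3 -m inch '[[0,0,0.1,0,0,0,0],[0,0,0.2,0,0,0,0],[0,0,0.2,0,0,0,0]]'
```

```text
clock: 4.35
position: [465.8, 29.7, 102.5]
ee_rot: [-0.523, -0.476, 0.476, 0.523]
contact_force: [0.1, -0.6, 0.0]
gripper_width: 0.3
clock: 4.6
position: [465.8, 29.7, 100.5]
ee_rot: [-0.523, -0.476, 0.476, 0.523]
contact_force: [-0.3, -0.9, -0.2]
gripper_width: 0.0
```

```bash
python3 -m inch '[[0,0,0.1,0,0,0,0],[0,0,0.2,0,0,0,0],[0,0,0.2,0,0,0,0]]'; python3 -m inch '[[0,0,0.1,0,0,0,0],[0,0,0.1,0,0,0,0]]'
```

```text
clock: 4.85
position: [465.8, 29.6, 98.5]
ee_rot: [-0.523, -0.476, 0.476, 0.523]
contact_force: [-0.3, 0.7, 0.1]
gripper_width: -0.1
clock: 5.02
position: [465.8, 29.7, 97.6]
ee_rot: [-0.523, -0.476, 0.476, 0.523]
contact_force: [-0.2, 0.1, 0.4]
gripper_width: 0.0
```

```bash
python3 -m inch '[[0,0,0.1,0,0,0,0],[0,0,0.1,0,0,0,0]]'; python3 -m inch '[[0,0,0.1,0,0,0,0],[0,0,0.1,0,0,0,0]]'
python3 - <<'E'
from h import *
im=arm.get_image("wrist");a=cv2.resize(im[150:350,220:420],None,fx=3,fy=3,interpolation=cv2.INTER_CUBIC)
cv2.imwrite("pics/w2c.png",a[:,:,::-1]);st()
E
```

```text
clock: 5.18
position: [465.8, 29.7, 96.6]
ee_rot: [-0.523, -0.476, 0.476, 0.523]
contact_force: [0.2, -0.2, -0.3]
gripper_width: -0.1
clock: 5.35
position: [465.8, 29.7, 95.6]
ee_rot: [-0.523, -0.476, 0.476, 0.523]
contact_force: [-0.7, 0.1, 0.7]
gripper_width: -0.1
t 5.4 pos [465.8  29.7  95.6] F [ 0.1   0.01 -0.56] w -0.6 q [ 0.41  0.25 -0.54 -0.   -0.78 -0.51]
[[0.095, -0.0, -0.995], [0.995, -0.0, 0.095], [-0.0, -1.0, 0.0]]
```

View pics/w2c.png

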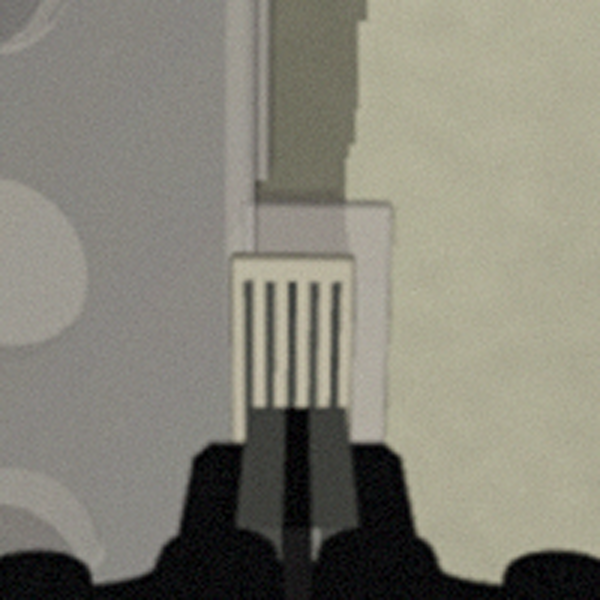

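The fingertips, at about (295,420) in the crop, are centred over the ribbed pad with no contact force yet. I'll keep going down in 1 mm steps.

```bash
for i in 1 2 3; do python3 -m inch '[[0,0,0.1,0,0,0,0],[0,0,0.1,0,0,0,0]]' | grep -E "pos|force"; done
```

```text
position: [465.8, 29.7, 94.6]
contact_force: [0.3, 0.4, 0.9]
position: [465.8, 29.7, 93.6]
contact_force: [0.6, 0.7, -0.7]
position: [465.8, 29.7, 92.6]
contact_force: [0.7, -1.0, 0.7]
```

```bash
for i in 1 2 3; do python3 -m inch '[[0,0,0.1,0,0,0,0],[0,0,0.1,0,0,0,0]]' | grep -E "pos|force"; done;  python3 - <<'E'
from h import *
im=arm.get_image("wrist");a=cv2.resize(im[150:350,220:420],None,fx=3,fy=3,interpolation=cv2.INTER_CUBIC)
cv2.imwrite("pics/w3c.png",a[:,:,::-1])
im=arm.get_image("scene");a=cv2.resize(im[180:330,300:460],None,fx=4,fy=4,interpolation=cv2.INTER_CUBIC)
cv2.imwrite("pics/s3c.png",a[:,:,::-1])
E
```

```text
position: [465.8, 29.7, 91.5]
contact_force: [-0.0, 0.3, -0.9]
position: [465.8, 29.7, 90.5]
contact_force: [-0.1, 0.9, -0.1]
position: [465.8, 29.7, 89.6]
contact_force: [0.4, 0.3, -0.1]
```

View pics/w3c.png

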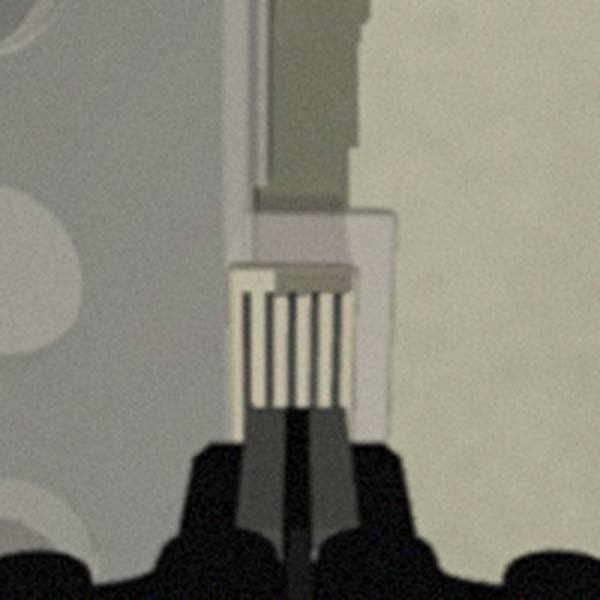

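View pics/s3c.png

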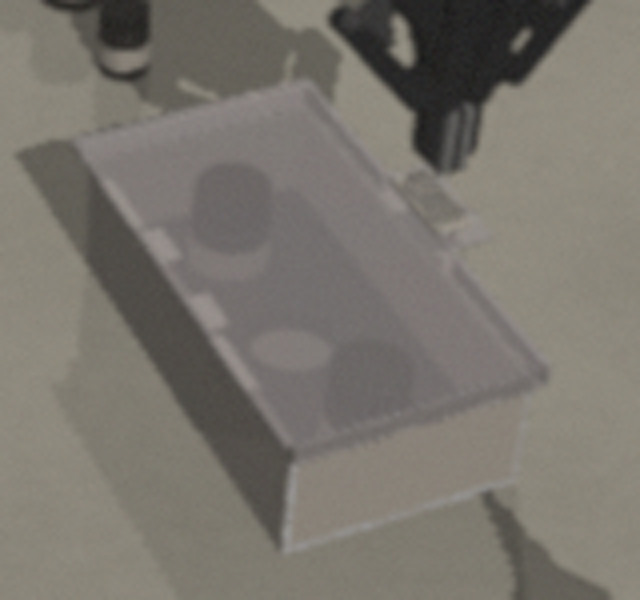

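Run:
```python
from h import *
for z in (70,75,80,85,90,95,100,110): print(z,proj("scene",(466,29.7,z)).round(1),proj("wrist",(466,29.7,z)).round(1), proj("scene",(466.5,29.5,z)).round(1))
```

```text
70 [407.9 234.1] [320.  276.9] [407.6 234.1]
75 [408.2 232. ] [320.  280.6] [407.9 232. ]
80 [408.5 229.9] [320.1 284.4] [408.2 229.9]
85 [408.8 227.8] [320.1 288.5] [408.5 227.8]
90 [409.1 225.7] [320.1 292.8] [408.8 225.7]
95 [409.4 223.6] [320.1 297.3] [409.1 223.6]
100 [409.7 221.5] [320.2 302.1] [409.4 221.5]
110 [410.4 217.1] [320.3 312.5] [410.1 217.2]
```

Run:
```python
from h import *
for z in (60,70,75,80,85,90,95,100,110): print(z,proj("scene",(466,40.7,z)).round(1),proj("scene",(466,18.7,z)).round(1),proj("wrist",(466,18.7,z)).round(1),proj("wrist",(466,29.7-22,z)).round(1))
print(proj("wrist",(466,29.7-22,80)))
```

```text
60 [410.7 241.5] [403.9 235. ] [318.  250.6] [316.  230.4]
70 [411.3 237.3] [404.5 230.9] [317.9 256.6] [315.8 235.5]
75 [411.6 235.3] [404.8 228.8] [317.9 259.8] [315.7 238.2]
80 [412.  233.2] [405.  226.7] [317.9 263.2] [315.7 241.1]
85 [412.3 231.1] [405.3 224.6] [317.9 266.8] [315.6 244.1]
90 [412.6 228.9] [405.6 222.5] [317.8 270.6] [315.5 247.3]
95 [412.9 226.8] [405.9 220.4] [317.8 274.6] [315.4 250.8]
100 [413.2 224.7] [406.2 218.3] [317.8 278.9] [315.3 254.4]
110 [413.9 220.4] [406.9 214. ] [317.7 288.1] [315.  262.3]
[315.65328752 241.08410544]
```

The wrist and scene views both put the closed fingertips near z≈103, above the pad at about 80, although the stated tip offset would put them at about 71. The force also shows no contact. I'll trust the images and the force reading, and keep lowering carefully.

```bash
for i in 1 2 3 4; do python3 -m inch '[[0,0,0.1,0,0,0,0],[0,0,0.2,0,0,0,0],[0,0,0.2,0,0,0,0]]' | grep -E "clo|pos|force"; done
```

```text
clock: 6.75
position: [465.8, 29.6, 87.5]
contact_force: [0.3, 0.5, 0.5]
clock: 7.0
position: [465.8, 29.7, 85.5]
contact_force: [0.2, 0.2, -0.0]
clock: 7.25
position: [465.8, 29.7, 83.5]
contact_force: [-0.7, 0.2, 0.9]
clock: 7.5
position: [465.8, 29.7, 81.5]
contact_force: [-0.1, 0.4, -0.0]
```

Run:
```python
from h import *
im=arm.get_image("scene");a=cv2.resize(im[180:330,300:460],None,fx=4,fy=4,interpolation=cv2.INTER_CUBIC)
cv2.imwrite("pics/s4c.png",a[:,:,::-1])
```

```text
(no output)
```

View pics/s4c.png

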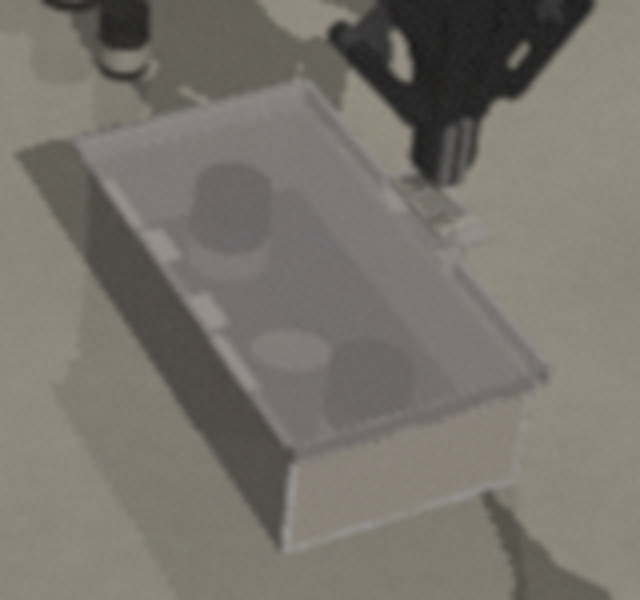

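```bash
for i in 1 2 3; do python3 -m inch '[[0,0,0.1,0,0,0,0],[0,0,0.2,0,0,0,0],[0,0,0.2,0,0,0,0]]' | grep -E "clo|pos|force"; done
```

```text
clock: 7.8
position: [465.8, 29.7, 79.5]
contact_force: [0.7, -0.8, -0.2]
clock: 8.05
position: [465.8, 29.7, 77.5]
contact_force: [0.2, -0.2, -0.7]
clock: 8.3
position: [465.8, 29.6, 75.5]
contact_force: [0.4, 0.3, -0.0]
```

```bash
for i in 1 2 3; do python3 -m inch '[[0,0,0.1,0,0,0,0],[0,0,0.1,0,0,0,0]]' | grep -E "clo|pos|force"; done
```

```text
clock: 8.47
position: [465.8, 29.6, 74.6]
contact_force: [0.3, -0.3, 0.7]
clock: 8.63
position: [465.8, 29.7, 73.6]
contact_force: [0.2, -0.1, -0.9]
clock: 8.8
position: [465.8, 29.7, 72.6]
contact_force: [0.1, -0.2, -0.5]
```

```bash
for i in 1 2 3 4; do python3 -m inch '[[0,0,0.1,0,0,0,0],[0,0,0.1,0,0,0,0]]' | grep -E "clo|pos|force"; done
python3 - <<'E'
from h import *
im=arm.get_image("scene");a=cv2.resize(im[180:330,300:460],None,fx=4,fy=4,interpolation=cv2.INTER_CUBIC)
cv2.imwrite("pics/s5c.png",a[:,:,::-1])
E
```

```text
clock: 8.97
position: [465.8, 29.7, 71.6]
contact_force: [-0.1, -0.4, -0.1]
clock: 9.13
position: [465.8, 29.7, 70.6]
contact_force: [0.5, -0.7, -0.6]
clock: 9.3
position: [465.8, 29.7, 69.6]
contact_force: [-0.4, 0.0, -0.4]
clock: 9.47
position: [465.8, 29.7, 68.5]
contact_force: [0.1, 0.3, 0.2]
```

View pics/s5c.png

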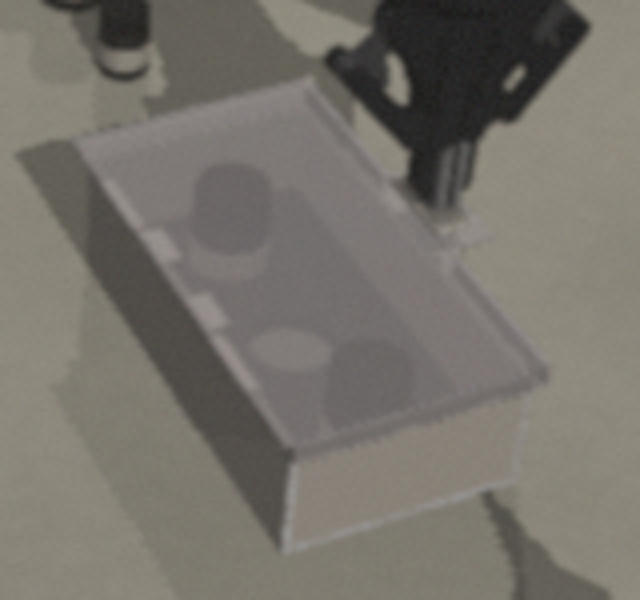

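```bash
for i in 1 2; do python3 -m inch '[[0,0,0.1,0,0,0,0],[0,0,0.1,0,0,0,0]]' | grep -E "clo|pos|force"; done
```

```text
clock: 9.68
position: [466.0, 29.7, 67.7]
contact_force: [0.1, -0.7, 0.2]
clock: 9.85
position: [466.0, 29.8, 66.8]
contact_force: [-1.1, 0.8, 2.6]
```

```bash
for i in 1 2; do python3 -m inch '[[0,0,0.1,0,0,0,0],[0,0,0.1,0,0,0,0]]' | grep -E "clo|pos|force"; done
```

```text
clock: 10.02
position: [465.9, 29.7, 65.7]
contact_force: [-0.6, -0.3, 2.3]
clock: 10.18
position: [465.9, 29.7, 64.6]
contact_force: [-1.0, 0.2, 2.8]
```

```bash
for i in 1 2 3; do python3 -m inch '[[0,0,0.1,0,0,0,0],[0,0,0.1,0,0,0,0]]' | grep -E "clo|pos|force"; done
```

```text
clock: 10.35
position: [465.8, 29.7, 63.6]
contact_force: [-0.6, 1.5, 2.7]
clock: 10.52
position: [465.9, 29.7, 62.7]
contact_force: [-1.5, 1.3, 4.3]
clock: 10.68
position: [465.8, 29.7, 61.6]
contact_force: [-1.3, 0.2, 4.5]
```

```bash
for i in 1 2 3; do python3 -m inch '[[0,0,0.05,0,0,0,0],[0,0,0.05,0,0,0,0]]' | grep -E "clo|pos|force"; done
```

```text
clock: 10.85
position: [465.8, 29.7, 61.1]
contact_force: [-2.0, 1.2, 4.0]
clock: 11.02
position: [465.8, 29.7, 60.7]
contact_force: [-2.3, -0.1, 4.1]
clock: 11.18
position: [465.8, 29.7, 60.4]
contact_force: [-3.7, 0.8, 6.0]
```

```bash
for i in 1 2; do python3 -m inch '[[0,0,0.04,0,0,0,0],[0,0,0.04,0,0,0,0]]' | grep -E "clo|pos|force"; done
```

```text
clock: 11.35
position: [465.9, 29.7, 60.3]
contact_force: [-4.3, 0.5, 8.7]
clock: 11.52
position: [465.9, 29.7, 60.2]
contact_force: [-4.2, 2.1, 10.5]
```

```bash
python3 -m inch '[[0,0,0.02,0,0,0,0],[0,0,0.02,0,0,0,0]]' | grep -E "clo|pos|force"; python3 -m inch '[[0,0,-0.3,0,0,0,0],[0,0,-0.6,0,0,0,0],[0,0,-1.2,0,0,0,0],[0,0,-1.8,0,0,0,0]]'; python3 -m inch '[[0,0,-0.6,0,0,0,0],[0,0,-1.2,0,0,0,0],[0,0,-1.2,0,0,0,0]]'
```

```text
clock: 11.68
position: [465.9, 29.7, 60.1]
contact_force: [-4.0, 1.5, 10.5]
clock: 12.02
position: [466.4, 29.6, 77.5]
ee_rot: [0.523, 0.476, -0.476, -0.523]
contact_force: [0.8, 0.5, -0.1]
gripper_width: 0.2
clock: 12.27
position: [466.8, 29.9, 90.5]
ee_rot: [0.524, 0.477, -0.475, -0.523]
contact_force: [-0.1, 0.6, 0.2]
gripper_width: 0.3
```

```bash
python3 -m inch '[[0,0,0,1.5,0,0,0],[0,0,0,3,0,0,0],[0,0,-1,4,0,0,0]]'|grep clo
python3 - <<'E'
from h import *
im=arm.get_image("scene");a=cv2.resize(im[100:330,260:520],None,fx=2.5,fy=2.5,interpolation=cv2.INTER_CUBIC)
cv2.imwrite("pics/s6c.png",a[:,:,::-1])
E
```

```text
clock: 12.52
```

View pics/s6c.png

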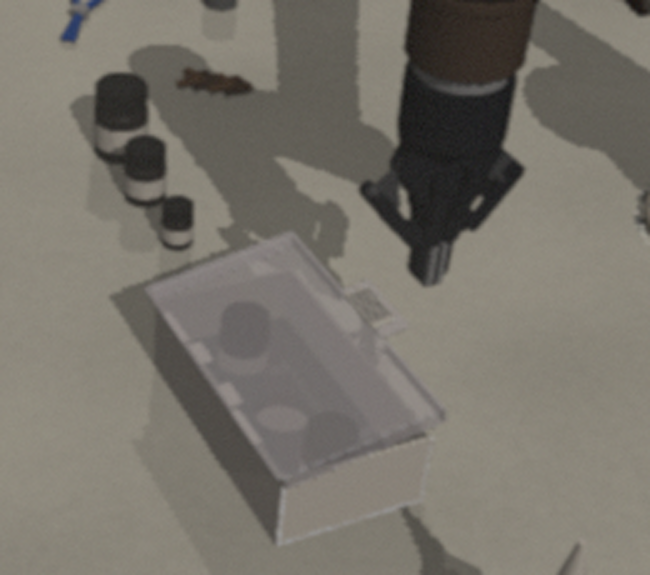

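The scene view shows the lid has lifted off its catch, at about (365,300) in the crop, and is swinging open. The arm stands clear at x≈427. Next I'll go above the middle pot.

Run:
```python
from h import *
st(); goal((469,-303,130),-9)
```

```text
t 12.57 pos [423.5  33.  100. ] F [-1.7   0.02  0.48] w -0.0 q [ 0.46  0.18 -0.62 -0.   -0.77 -0.56]
[[0.095, -0.001, -0.995], [0.995, -0.0, 0.095], [-0.0, -1.0, 0.001]]
shift cm [-33.02  -3.    -7.71] turn deg [-0.08  3.55 -0.02] n rows>= 8.2
```

```bash
python3 -m inch '[[0,-4,-1,1,0,1,0],[0,-8,-2,1,0,2,0],[0,-12,-3,0,0,3,0],[0,-16,-3,-1,0,3.5,0],[0,-20,-3,-3,0,3.5,0],[0.75,-24,-3,-5,0,3.5,0],[0.75,-28,-3,-7,0,3.5,0],[0.75,-31,-3,-7.7,0,3.5,0],[0.75,-33,-3,-7.7,0,3.5,0],[0.75,-33,-3,-7.7,0,3.5,0],[0.75,-33,-3,-7.7,0,3.5,0],[0.75,-33,-3,-7.7,0,3.5,0]]'
python3 - <<'E'
from h import *
c=cam("wrist");im=arm.get_image("wrist"); st()
cv2.imwrite("pics/w7.png",im[:,:,::-1])
for l in [(469,-303,56),(469,-303,0)]: print(proj("wrist",l,c))
im=arm.get_image("scene");cv2.imwrite("pics/s7.png",im[:,:,::-1])
E
```

```text
clock: 13.57
position: [471.1, -301.9, 128.8]
ee_rot: [-0.537, -0.459, 0.46, 0.538]
contact_force: [-0.9, 0.5, 0.2]
gripper_width: 64.1
t 13.62 pos [ 471.3 -301.5  129.1] F [ 0.67  1.14 -0.05] w 64.3 q [-0.28  0.35 -0.28 -0.   -0.94  0.12]
[[0.155, -0.0, -0.988], [0.988, 0.0, 0.155], [0.0, -1.0, 0.0]]
[322.85070039 244.38081205]
[322.07495268 224.18241529]
```

View pics/w7.png

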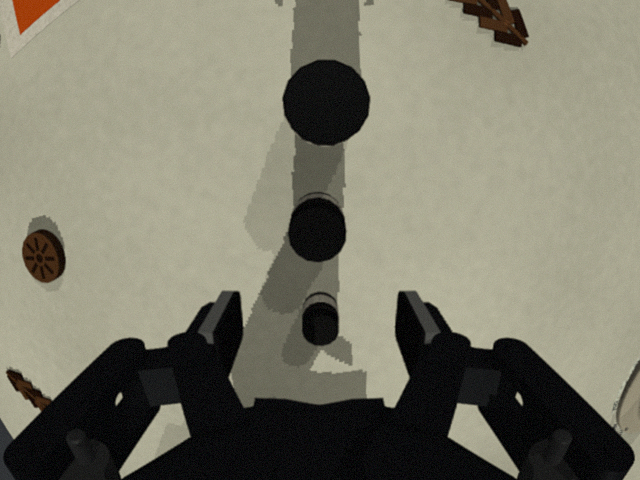

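View pics/s7.png

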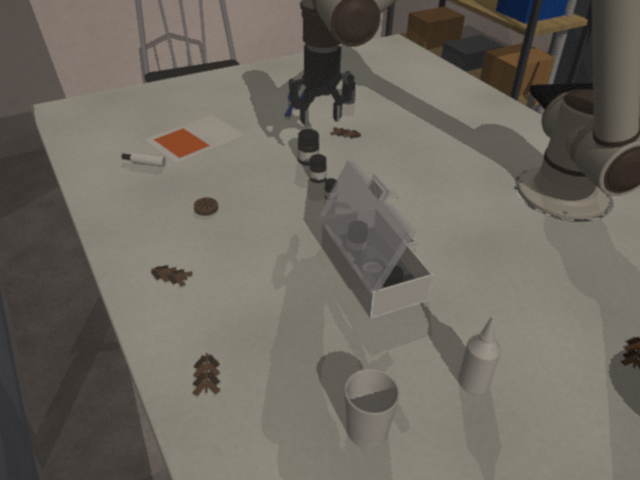

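Run:
```python
from h import *
c=cam("wrist")
print("med",atz("wrist",(317.5,230),56,c),"large",atz("wrist",(326.5,102),75,c),"small",atz("wrist",(320,322),38,c))
for z in (90,110,130,150,170): print(z,proj("scene",(471,-301.5,z)).round(1),proj("wrist",(471,-301.5,z),c).round(1))
im=arm.get_image("scene");a=cv2.resize(im[60:220,260:420],None,fx=4,fy=4,interpolation=cv2.INTER_CUBIC)
cv2.imwrite("pics/s8c.png",a[:,:,::-1])
im=arm.get_image("top");cv2.imwrite("pics/t8.png",im[:,:,::-1])
```

```text
med [ 471.34052477 -312.26778709   56.        ] large [ 454.14464589 -389.42003956   75.        ] small [ 481.31487978 -236.79714078   38.        ]
90 [320.1 145.6] [320.8 263.4]
110 [320.2 137.7] [321.  276.4]
130 [320.4 129.6] [321.3 292.4]
150 [320.6 121.4] [321.6 312.1]
170 [320.8 113.1] [321.9 337. ]
```

View pics/s8c.png

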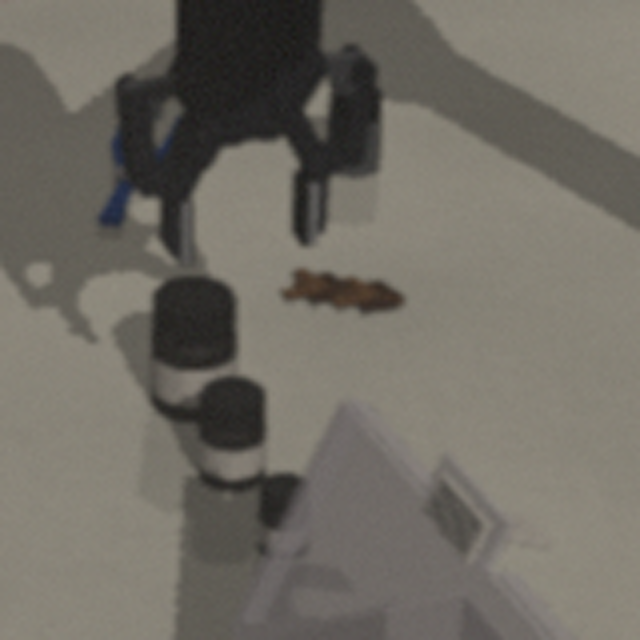

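View pics/t8.png

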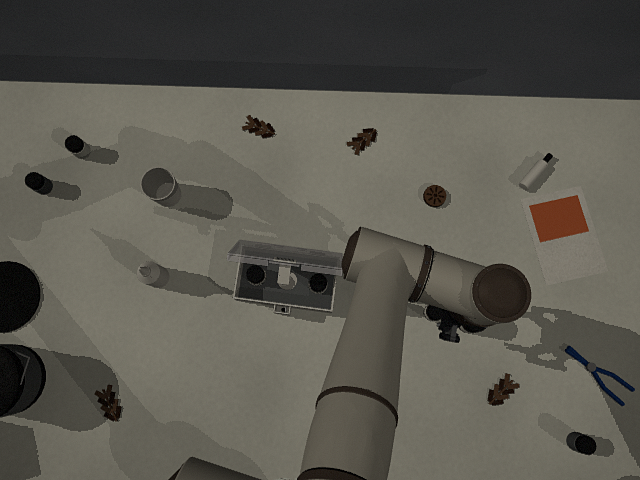

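Run:
```python
from h import *
st();c=cam("wrist");im=arm.get_image("wrist")
print(-c[1].T@c[2])
g=(im.max(2)<45)[190:265,280:355].astype(np.uint8)
n,lab,stt,cen=cv2.connectedComponentsWithStats(g)
for i in range(1,n):
  if stt[i,4]>100: print(stt[i],cen[i]+(280,190))
for l in arm.masks_of("jar_center","wrist"):
  ys,xs=np.nonzero(l["mask"]);print(l["conf"],l["extent"],xs.mean(),ys.mean())
a=cv2.resize(im[170:350,250:390],None,fx=4,fy=4,interpolation=cv2.INTER_CUBIC);a=cv2.convertScaleAbs(a,alpha=1.8)
cv2.imwrite("pics/w8c.png",a[:,:,::-1])
```

```text
t 13.77 pos [ 471.6 -301.2  129.5] F [ 0.58  0.12 -0.56] w 64.1 q [-0.28  0.35 -0.28 -0.   -0.94  0.12]
[[0.154, 0.0, -0.988], [0.988, -0.0, 0.154], [0.0, -1.0, -0.0]]
[ 461.56790078 -370.272071    286.6801246 ]
[   9    6   57   65 2876] [317.55563282 228.22009736]
0.62 [300.9, 291.5, 36.7, 53.8] 320.25495915986 317.45799299883316
0.59 [288.4, 191.2, 57.5, 71.0] 317.7922958397535 225.92141756548537
0.56 [282.5, 61.1, 88.9, 84.9] 327.05296646603614 101.13241616509028
```

View pics/w8c.png

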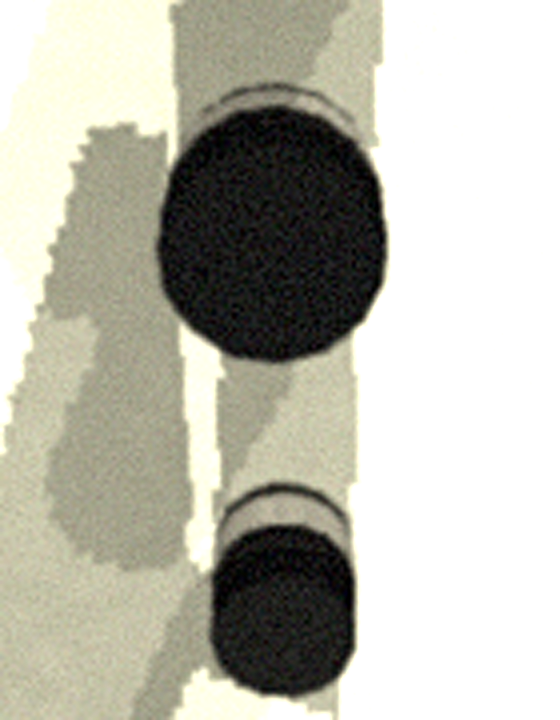

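```bash
python3 -m inch '[[0.75,-0.4,2,0,0,0,0],[0.75,-0.8,4,0,0,0,0],[0.75,-0.8,5.5,0,0,0,0],[0.75,-0.8,6,0,0,0,0],[0.75,-0.8,6,0,0,0,0],[0.75,-0.8,6,0,0,0,0]]'
python3 - <<'E'
from h import *
c=cam("wrist");im=arm.get_image("wrist"); st()
cv2.imwrite("pics/w9.png",im[:,:,::-1])
im=arm.get_image("scene");a=cv2.resize(im[60:220,260:420],None,fx=4,fy=4,interpolation=cv2.INTER_CUBIC)
cv2.imwrite("pics/s9c.png",a[:,:,::-1])
for y in (-303,-307,-311): print(y,proj("wrist",(471,y,56),c).round(1))
E
```

```text
clock: 14.37
position: [470.8, -310.2, 69.8]
ee_rot: [0.538, 0.46, -0.46, -0.537]
contact_force: [0.0, -0.4, 0.3]
gripper_width: 63.9
t 14.42 pos [ 471.1 -310.3   70.3] F [-1.77  0.41  0.16] w 63.6 q [-0.3   0.43 -0.33  0.   -0.81  0.14]
[[0.155, 0.002, -0.988], [0.988, -0.001, 0.155], [-0.001, -1.0, -0.002]]
-303 [322.  294.2]
-307 [320.8 287. ]
-311 [319.6 279.7]
```

View pics/w9.png

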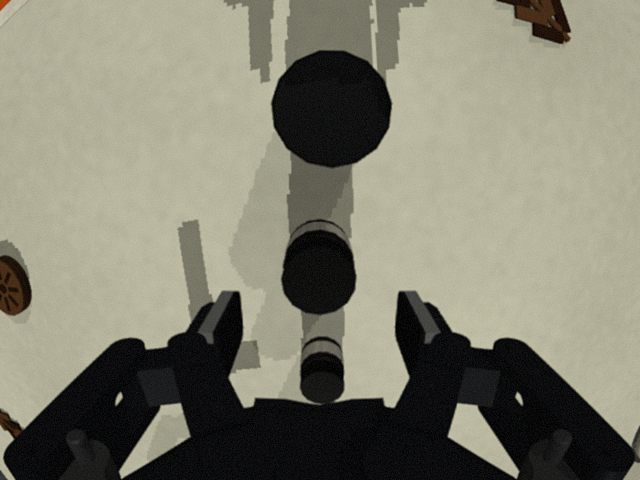

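View pics/s9c.png

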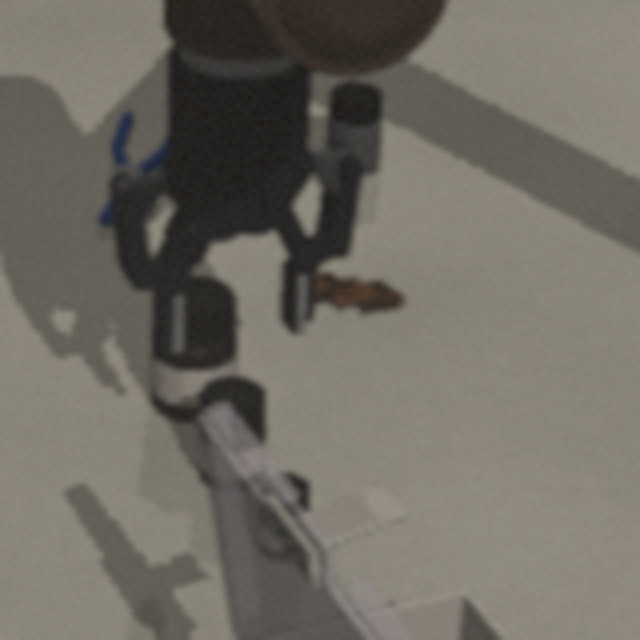

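The wrist view shows the middle cap centred at about (319,278), between the open fingers. It back-projects to about (471,-311), directly under the tool. Going down.

```bash
python3 -m inch '[[0.75,-0.1,2,0,0,0,0],[0.75,-0.1,4,0,0,0,0],[0.75,-0.1,5,0,0,0,0],[0.75,-0.1,5.6,0,0,0,0],[0.75,-0.1,6,0,0,0,0],[0.75,-0.1,6.2,0,0,0,0],[0.75,-0.1,6.2,0,0,0,0]]'
python3 - <<'E'
from h import *
c=cam("wrist");im=arm.get_image("wrist"); st()
cv2.imwrite("pics/w10.png",im[:,:,::-1])
im=arm.get_image("scene");a=cv2.resize(im[60:220,260:420],None,fx=4,fy=4,interpolation=cv2.INTER_CUBIC)
cv2.imwrite("pics/s10c.png",a[:,:,::-1])
E
```

```text
clock: 15.05
position: [470.5, -311.4, 7.5]
ee_rot: [0.538, 0.46, -0.459, -0.537]
contact_force: [0.3, 0.6, 0.3]
gripper_width: 64.3
t 15.1 pos [ 470.6 -311.4    7.8] F [0.02 0.24 0.12] w 64.3 q [-0.3   0.52 -0.39  0.   -0.67  0.14]
[[0.155, 0.001, -0.988], [0.988, -0.0, 0.155], [-0.0, -1.0, -0.001]]
```

View pics/w10.png

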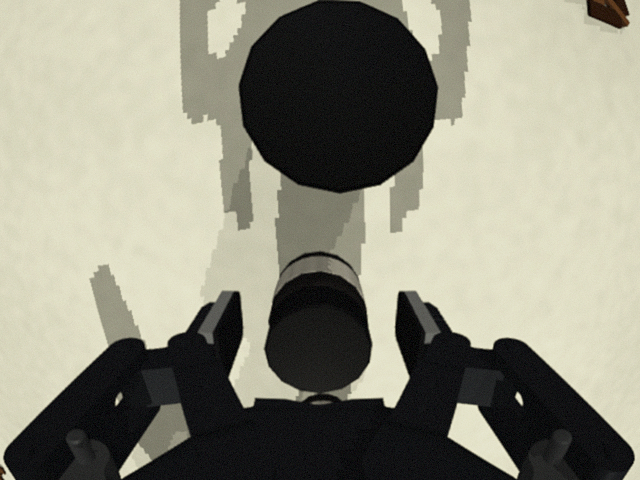

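View pics/s10c.png

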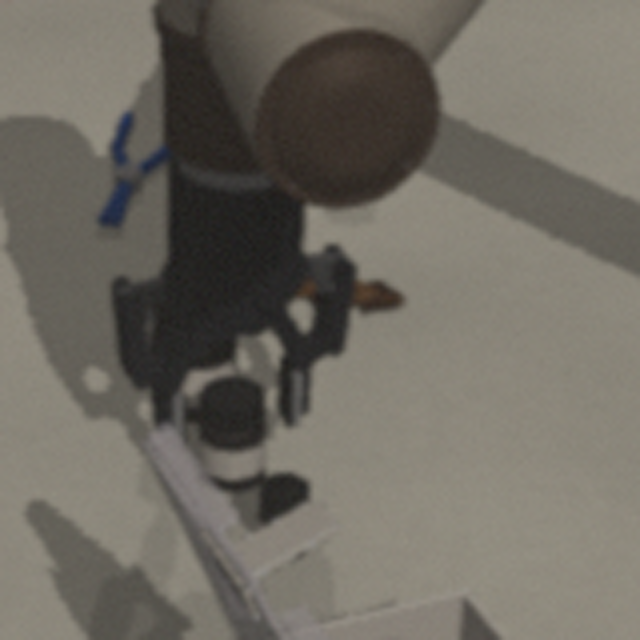

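```bash
python3 -m inch '[[0.75,-0.2,0,0,0,0,0],[0.6,-0.2,0,0,0,0,0],[0.3,-0.2,0,0,0,0,0],[0.2,-0.2,0,0,0,0,0],[0.2,-0.2,0,0,0,0,0],[0.2,-0.2,0,0,0,0,0],[0.2,-0.2,0,0,0,0,0]]'
python3 - <<'E'
from h import *
c=cam("wrist");im=arm.get_image("wrist"); st()
cv2.imwrite("pics/w11.png",im[:,:,::-1])
im=arm.get_image("scene");a=cv2.resize(im[60:220,260:420],None,fx=4,fy=4,interpolation=cv2.INTER_CUBIC)
cv2.imwrite("pics/s11c.png",a[:,:,::-1])
E
```

```text
clock: 15.73
position: [470.2, -313.5, 8.1]
ee_rot: [0.538, 0.46, -0.459, -0.537]
contact_force: [-0.9, 0.5, 5.3]
gripper_width: 37.5
t 15.78 pos [ 470.1 -313.5    8.1] F [-0.84 -0.47  4.83] w 37.5 q [-0.3   0.52 -0.38  0.   -0.67  0.15]
[[0.155, 0.001, -0.988], [0.988, -0.001, 0.155], [-0.001, -1.0, -0.001]]
```

View pics/w11.png

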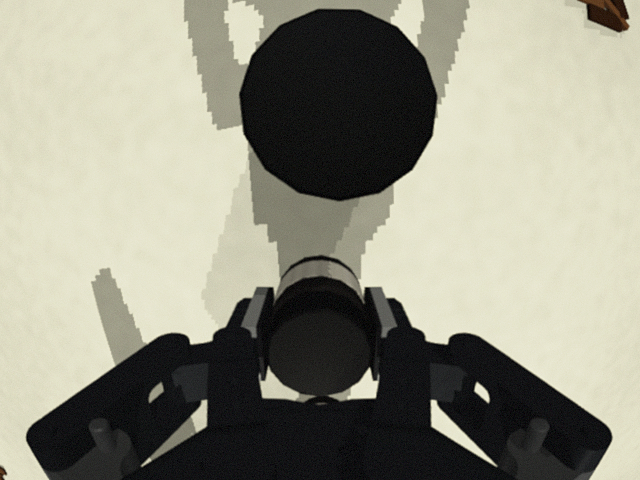

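View pics/s11c.png

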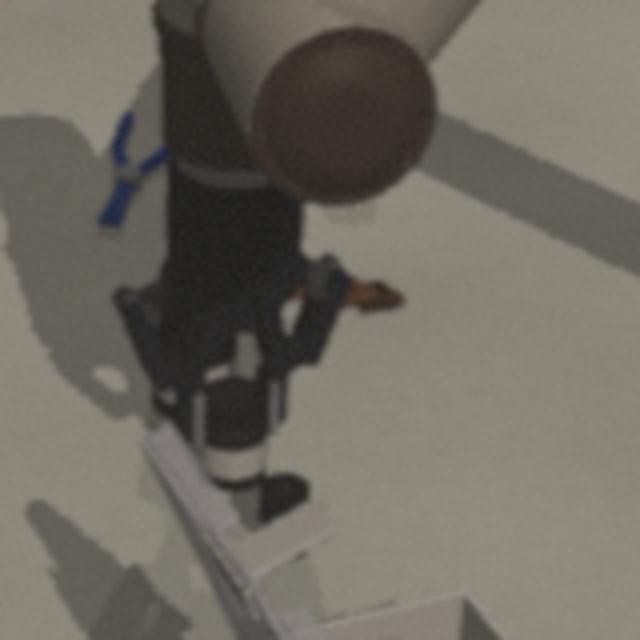

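```bash
python3 -m inch '[[0.2,0,-0.3,0,0,0,0],[0.2,0,-0.8,0,0,0,0],[0.2,0,-2,0,0,0,0],[0.2,0,-4,0,0,0,0],[0.2,0,-7,0,0,0,0],[0.2,0,-10,0,0,0,0],[0.2,0,-10.5,0,0,0,0],[0.2,0,-10.5,0,0,0,0]]'
python3 - <<'E'
from h import *
c=cam("wrist");im=arm.get_image("wrist"); st()
cv2.imwrite("pics/w12.png",im[:,:,::-1])
s=arm.read_state();P=s["position"]; R0=Rn.from_quat(s["ee_rot"]).as_matrix()
for uv in [(320,342),(320,345)]:
  q=atz("wrist",uv,P[2]+48,c); print(q, R0.T@(q-P))
im=arm.get_image("scene");cv2.imwrite("pics/s12.png",im[:,:,::-1])
# refine well from top image
t=arm.get_image("top");a=cv2.resize(t[220:340,210:360],None,fx=5,fy=5,interpolation=cv2.INTER_CUBIC);cv2.imwrite("pics/t12.png",a[:,:,::-1])
print("well topcrop pred",(proj("top",(532,21,18))-(210,220))*5)
E
```

```text
clock: 16.5
position: [471.3, -313.7, 115.0]
ee_rot: [0.539, 0.461, -0.458, -0.536]
contact_force: [0.1, 0.2, -0.6]
gripper_width: 37.7
t 16.55 pos [ 469.9 -313.1  112.9] F [ 0.28  0.37 -1.37] w 37.6 q [-0.3   0.38 -0.29 -0.   -0.9   0.15]
[[0.156, 0.002, -0.988], [0.988, -0.0, 0.156], [0.0, -1.0, -0.002]]
[ 471.09089262 -315.00183652  160.88287168] [ -1.71539663 -47.99773651  -1.5557318 ]
[ 471.28145547 -313.77401626  160.88287168] [ -0.47288017 -47.99741247  -1.55264723]
well topcrop pred [386.85860142 299.52004086]
```

View pics/w12.png

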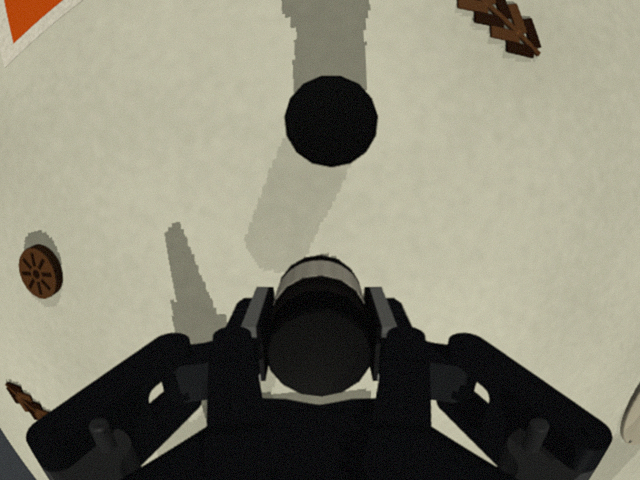

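View pics/s12.png

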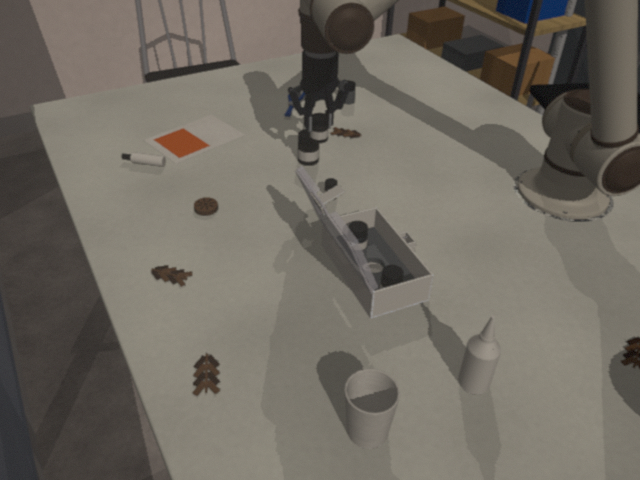

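View pics/t12.png

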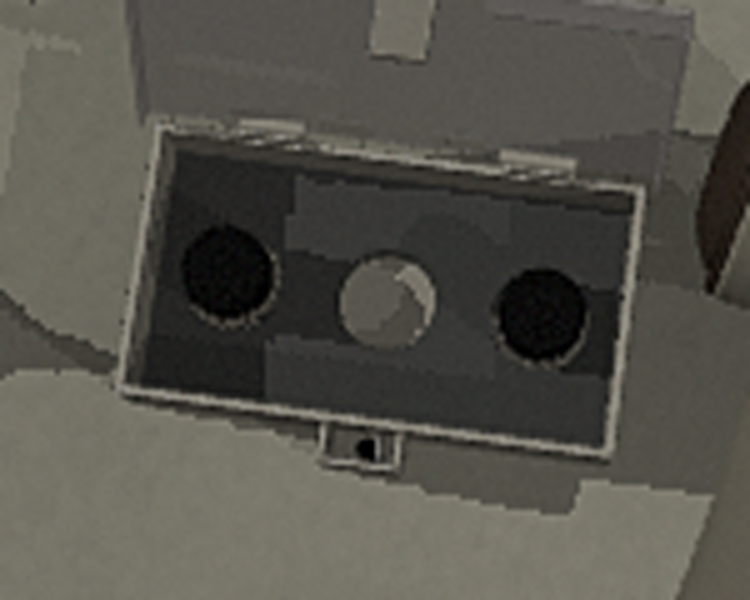

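Run:
```python
from h import *
goal((532,22,115),-5.4)
```

```text
shift cm [34.04 -0.38 -1.04] turn deg [-0.15 -3.57  0.07] n rows>= 8.2
```

```bash
python3 -m inch '[[0.2,2,-0.2,0,0,0,0],[0.2,5.5,-0.2,0,0,0,0],[0.2,9.5,-0.2,-0.3,0,-1,0],[0.2,13.5,-0.2,-0.5,0,-2,0],[0.2,17.5,-0.2,-0.6,0,-2.5,0],[0.2,21.5,-0.2,-0.8,0,-3,0],[0.2,25.5,-0.2,-0.9,0,-3.6,0],[0.2,29,-0.2,-1,0,-3.6,0],[0.2,32,-0.2,-1,0,-3.6,0],[0.2,33.5,-0.2,-1,0,-3.6,0],[0.2,34,-0.2,-1,0,-3.6,0],[0.2,34,-0.2,-1,0,-3.6,0],[0.2,34,-0.2,-1,0,-3.6,0]]'
python3 - <<'E'
from h import *
c=cam("wrist");im=arm.get_image("wrist"); st()
cv2.imwrite("pics/w13.png",im[:,:,::-1])
print(proj("wrist",(531.5,21,18),c),proj("wrist",(531.5,21,4),c))
im=arm.get_image("scene");a=cv2.resize(im[90:330,280:480],None,fx=2.5,fy=2.5,interpolation=cv2.INTER_CUBIC);cv2.imwrite("pics/s13.png",a[:,:,::-1])
E
```

```text
clock: 17.73
position: [531.6, 20.6, 113.1]
ee_rot: [-0.522, -0.475, 0.477, 0.523]
contact_force: [-0.9, -0.3, -0.8]
gripper_width: 37.7
t 17.78 pos [531.7  20.2 113.3] F [-0.23 -0.45 -1.25] w 37.4 q [ 0.34  0.33 -0.36 -0.   -0.88 -0.44]
[[0.094, -0.002, -0.996], [0.996, -0.001, 0.094], [-0.001, -1.0, 0.002]]
[319.67943985 238.08221352] [319.59319492 233.0277257 ]
```

View pics/w13.png

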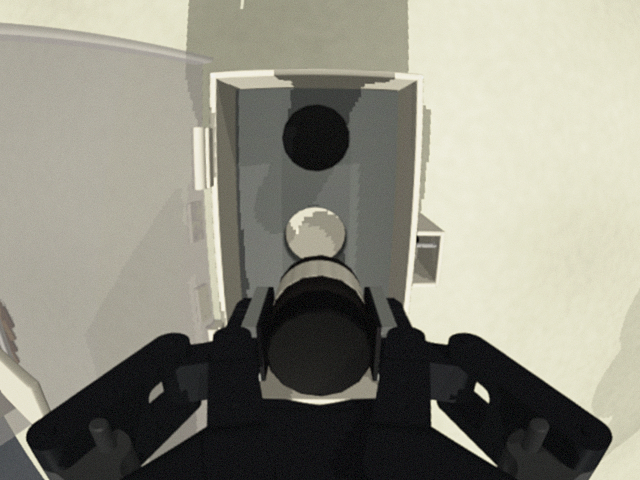

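View pics/s13.png

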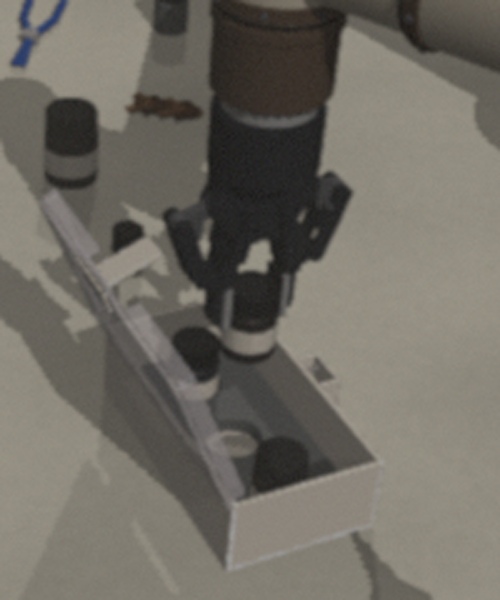

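```bash
python3 -m inch '[[0.2,0,1.5,-0.1,0,0,0],[0.2,0,3.5,-0.1,0,0,0],[0.2,0,5.5,-0.1,0,0,0],[0.2,0,6.7,-0.1,0,0,0],[0.2,0,7.2,-0.1,0,0,0],[0.2,0,7.2,-0.1,0,0,0],[0.2,0,7.2,-0.1,0,0,0]]'
python3 - <<'E'
from h import *
c=cam("wrist");im=arm.get_image("wrist"); st()
a=cv2.resize(im[170:420,220:420],None,fx=3,fy=3,interpolation=cv2.INTER_CUBIC);a=cv2.convertScaleAbs(a,alpha=1.6)[:600]
cv2.imwrite("pics/w14c.png",a[:,:,::-1])
im=arm.get_image("scene");a=cv2.resize(im[90:330,280:480],None,fx=2.5,fy=2.5,interpolation=cv2.INTER_CUBIC);cv2.imwrite("pics/s14.png",a[:,:,::-1])
E
```

```text
clock: 18.42
position: [533.8, 20.4, 42.6]
ee_rot: [0.523, 0.476, -0.476, -0.523]
contact_force: [0.7, 0.1, 0.2]
gripper_width: 37.2
t 18.47 pos [534.2  20.7  43. ] F [ 0.06 -0.35 -0.78] w 37.3 q [ 0.34  0.43 -0.43  0.   -0.71 -0.44]
[[0.094, 0.002, -0.996], [0.996, 0.0, 0.094], [0.0, -1.0, -0.002]]
```

View pics/w14c.png

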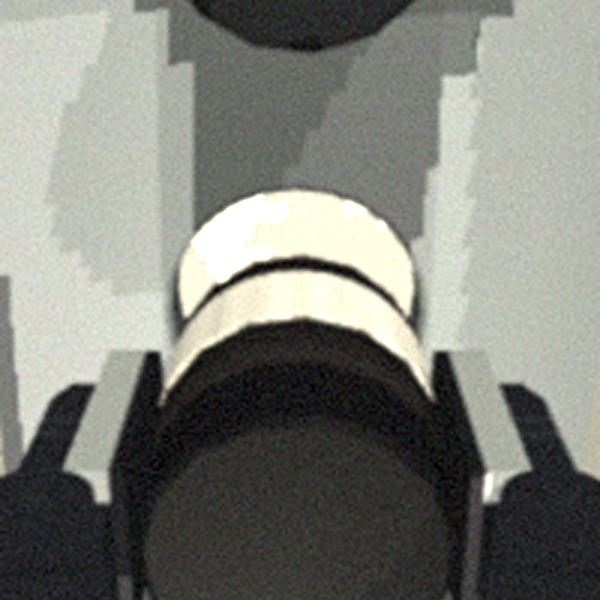

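View pics/s14.png

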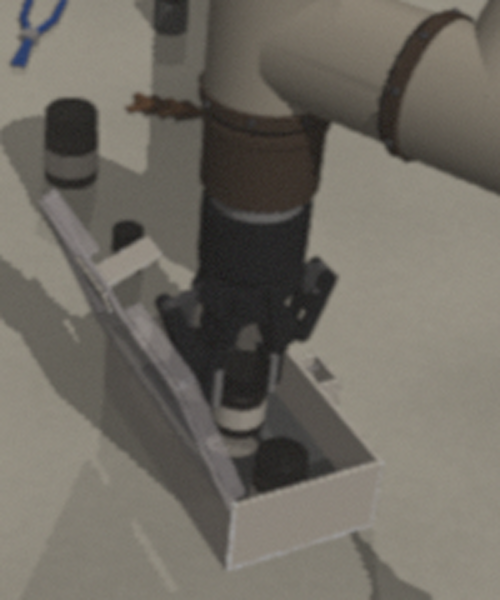

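Run:
```python
from h import *
st();c=cam("wrist");P=arm.read_state()["position"]
th=np.linspace(0,2*np.pi,721)
def circ(x,y,z,r): 
  p=np.array([proj("wrist",(x+r*np.cos(t),y+r*np.sin(t),z),c) for t in th]); return p[:,0].min(),p[:,0].max(),p[:,1].min()
print("obs rim",220+178/3,220+417/3,170+187/3)
for dx,dy in [(0,0),(2,0),(0,-2),(0,2)]: print("rim",dx,dy,np.round(circ(532+dx,20+dy,18,22),1))
print("obs foot apex",170+257/3,"band/cap",220+163/3,220+435/3, 170+318/3)
for dz in (33,35,37):
  print("foot",dz,np.round(circ(P[0],P[1],dz,20),1))
print("cap bottom",np.round(circ(P[0],P[1],P[2]-8+40,19),1),"cap top",np.round(circ(P[0],P[1],P[2]-8+56,19),1))
```

```text
t 18.52 pos [534.3  20.9  43.3] F [ 0.07  0.08 -1.22] w 37.0 q [ 0.34  0.43 -0.43  0.   -0.71 -0.44]
[[0.093, 0.002, -0.996], [0.996, 0.0, 0.093], [0.001, -1.0, -0.002]]
obs rim 279.3333333333333 359.0 232.33333333333334
rim 0 0 [282.6 366.2 230.2]
rim 2 0 [278.8 362.5 230.6]
rim 0 -2 [282.1 366.1 226.4]
rim 0 2 [283.  366.4 234. ]
obs foot apex 255.66666666666669 band/cap 274.3333333333333 365.0 276.0
foot 33 [279.4 361.3 244.6]
foot 35 [279.  361.7 245.8]
foot 37 [278.6 362.2 247.1]
cap bottom [271.  370.  280.5] cap top [265.6 375.6 299.1]
```

Run:
```python
from h import *
from scipy.optimize import least_squares
c0=cam("wrist");P=arm.read_state()["position"]
th=np.linspace(0,2*np.pi,361)
def circ(c,x,y,z,r):
  p=np.array([proj("wrist",(x+r*np.cos(t),y+r*np.sin(t),z),c) for t in th]); return p[:,0].min(),p[:,0].max(),p[:,1].min()
def sh(dz): return (c0[0],c0[1],c0[2]-c0[1]@np.array([0,0,dz]))
foot=P[2]-8
def f(q):
  dz,px,py,wx,wy=q; c=sh(dz)
  a=circ(c,px,py,foot,20);b=circ(c,px,py,foot+40,19);b2=circ(c,px,py,foot+40,20);r=circ(c,wx,wy,18,22)
  return [a[2]-255.7,b2[0]-274.3,b2[1]-365,b[2]-276,r[0]-279.3,r[1]-359,r[2]-232.3]
s=least_squares(f,[5,P[0],P[1],532,21]);print(P.round(1),s.x.round(2),s.fun.round(1))
```

```text
[534.3  20.9  43.3] [ 20.82 535.39  29.38 535.4   26.18] [-5.6  0.3 -0.3  4.7  2.2 -2.2 -0.1]
```

```bash
python3 -m inch '[[0.2,0,0.5,0,0,0,0],[0.2,0,0.9,0,0,0,0],[0.2,0,1.2,0,0,0,0],[0.2,0,1.2,0,0,0,0],[0.2,0,1.2,0,0,0,0]]'
python3 - <<'E'
from h import *
im=arm.get_image("wrist"); st()
a=cv2.resize(im[205:325,240:400],None,fx=5,fy=5,interpolation=cv2.INTER_CUBIC);a=cv2.convertScaleAbs(a,alpha=1.6)
cv2.imwrite("pics/w15c.png",a[:,:,::-1])
E
```

```text
clock: 18.93
position: [533.3, 21.0, 30.0]
ee_rot: [-0.523, -0.476, 0.476, 0.523]
contact_force: [-0.2, -1.0, -0.5]
gripper_width: 37.1
t 18.98 pos [533.5  21.1  30.1] F [ 0.15 -0.   -0.32] w 37.3 q [ 0.34  0.45 -0.44  0.   -0.68 -0.44]
[[0.093, -0.0, -0.996], [0.996, -0.0, 0.093], [-0.0, -1.0, 0.0]]
```

View pics/w15c.png

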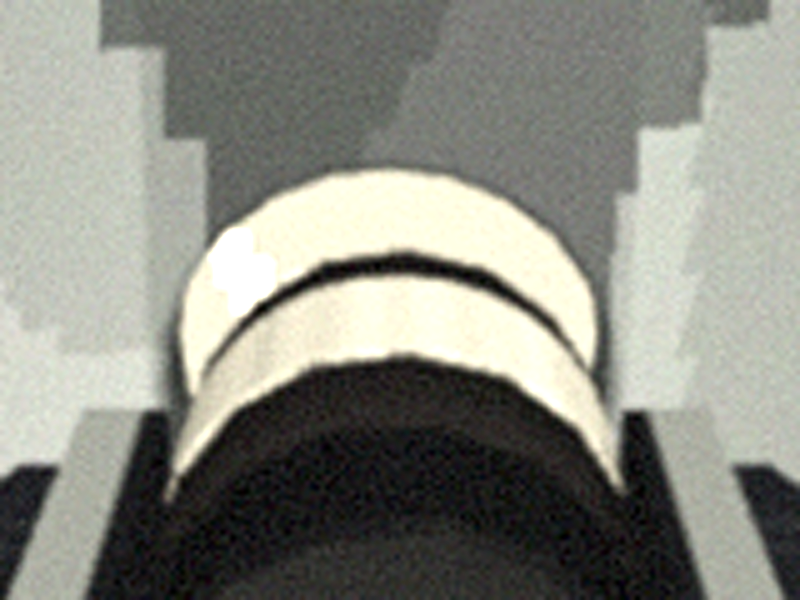

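The foot, with its apex at (400,252) in the crop, is about 5 mm too far toward +y of the well rim, whose apex is at (390,168). It is also about 1 mm toward -x. I'll correct that before lowering.

```bash
python3 -m inch '[[0.2,-0.2,0,0,0,0,0],[0.2,-0.5,0,-0.08,0,0,0],[0.2,-0.5,0,-0.08,0,0,0],[0.2,-0.5,0,-0.08,0,0,0]]'
python3 - <<'E'
from h import *
im=arm.get_image("wrist"); st()
a=cv2.resize(im[205:325,240:400],None,fx=5,fy=5,interpolation=cv2.INTER_CUBIC);a=cv2.convertScaleAbs(a,alpha=1.6)
cv2.imwrite("pics/w16c.png",a[:,:,::-1])
im=arm.get_image("scene");a=cv2.resize(im[190:310,320:440],None,fx=5,fy=5,interpolation=cv2.INTER_CUBIC);a=cv2.convertScaleAbs(a,alpha=1.5);cv2.imwrite("pics/s16.png",a[:,:,::-1])
E
```

```text
clock: 19.32
position: [533.9, 15.8, 30.3]
ee_rot: [0.523, 0.476, -0.476, -0.523]
contact_force: [0.5, -0.6, -0.7]
gripper_width: 37.5
t 19.37 pos [533.8  15.8  30.3] F [ 0.42  0.29 -1.33] w 37.3 q [ 0.33  0.45 -0.44  0.   -0.68 -0.43]
[[0.093, 0.0, -0.996], [0.996, 0.0, 0.093], [0.0, -1.0, -0.0]]
```

View pics/w16c.png

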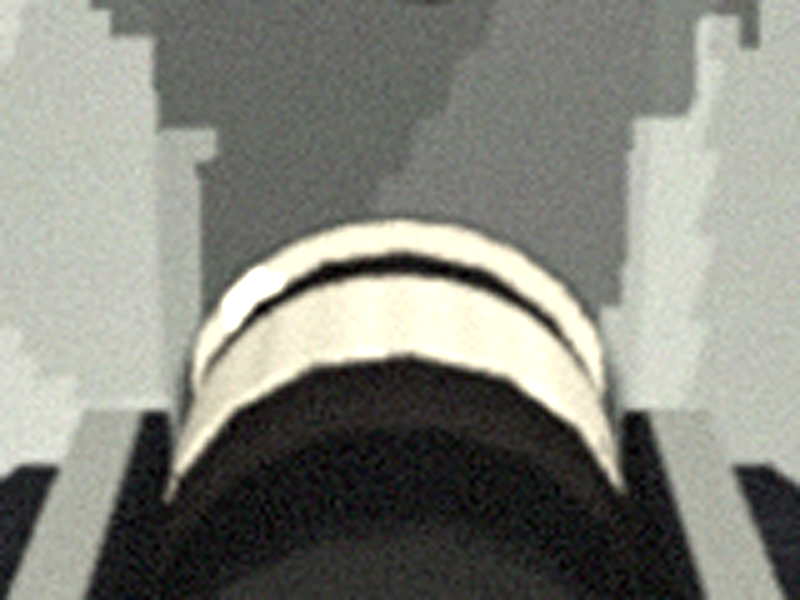

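View pics/s16.png

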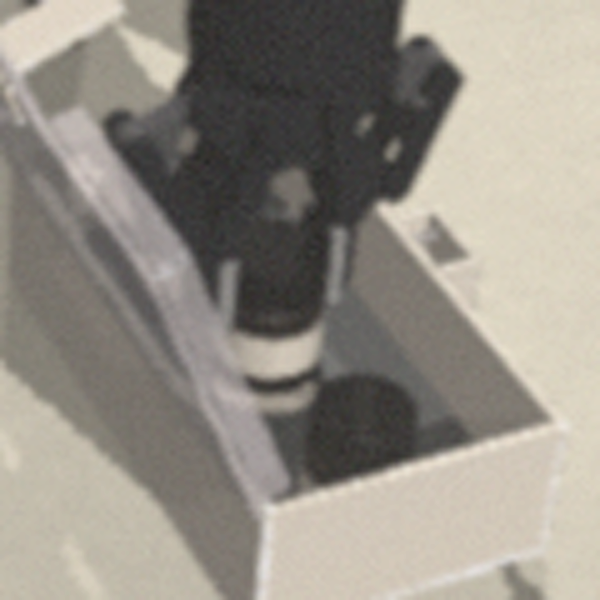

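The foot and rim are now concentric: apexes at v≈252 and 218, and after parallax the gap is about 2 mm. Lowering in steps while watching the force.

```bash
python3 -m inch '[[0.2,0,0.2,0,0,0,0],[0.2,0,0.4,0,0,0,0],[0.2,0,0.6,0,0,0,0],[0.2,0,0.6,0,0,0,0]]' | grep -E "pos|force"; python3 -m inch '[[0.2,0,0.2,0,0,0,0],[0.2,0,0.4,0,0,0,0],[0.2,0,0.4,0,0,0,0]]' | grep -E "pos|force"
```

```text
position: [533.4, 15.9, 23.6]
contact_force: [0.9, -0.1, -0.4]
position: [533.4, 15.9, 19.7]
contact_force: [-0.3, -0.2, 0.5]
```

```bash
python3 -m inch '[[0.2,0,0.2,0,0,0,0],[0.2,0,0.4,0,0,0,0],[0.2,0,0.4,0,0,0,0]]' | grep -E "pos|force"; python3 -m inch '[[0.2,0,0.1,0,0,0,0],[0.2,0,0.2,0,0,0,0],[0.2,0,0.2,0,0,0,0]]' | grep -E "pos|force"; python3 -m inch '[[0.2,0,0.1,0,0,0,0],[0.2,0,0.1,0,0,0,0]]' | grep -E "pos|force"
```

```text
position: [533.5, 15.9, 15.8]
contact_force: [0.6, -0.4, -0.7]
position: [533.7, 16.0, 14.0]
contact_force: [0.4, -0.4, -1.1]
position: [533.7, 15.9, 13.1]
contact_force: [-0.7, -0.7, -0.7]
```

```bash
for i in 1 2; do python3 -m inch '[[0.2,0,0.1,0,0,0,0],[0.2,0,0.1,0,0,0,0]]' | grep -E "pos|force"; done
```

```text
position: [533.9, 16.0, 12.2]
contact_force: [0.4, 0.2, 0.5]
position: [533.9, 16.0, 12.1]
contact_force: [-2.6, 0.5, 5.6]
```

```bash
python3 -m inch '[[0.2,0,-0.05,0,0,0,0],[0.45,0,-0.05,0,0,0,0],[0.5,0,-0.05,0,0,0,0],[0.58,0,-0.05,0,0,0,0],[0.62,0,-0.05,0,0,0,0],[0.62,0,-0.05,0,0,0,0]]'
python3 - <<'E'
from h import *
im=arm.get_image("wrist"); st()
a=cv2.resize(im[180:460,180:460],None,fx=2,fy=2,interpolation=cv2.INTER_CUBIC);a=cv2.convertScaleAbs(a,alpha=1.6)
cv2.imwrite("pics/w17c.png",a[:,:,::-1])
E
```

```text
clock: 21.5
position: [533.8, 16.0, 11.6]
ee_rot: [-0.523, -0.476, 0.476, 0.523]
contact_force: [0.1, 0.7, 1.0]
gripper_width: 52.9
t 21.55 pos [533.8  16.   11.6] F [-1.2  -0.17  0.39] w 53.2 q [ 0.33  0.48 -0.46 -0.   -0.64 -0.43]
[[0.093, -0.0, -0.996], [0.996, -0.0, 0.093], [-0.0, -1.0, 0.0]]
```

View pics/w17c.png

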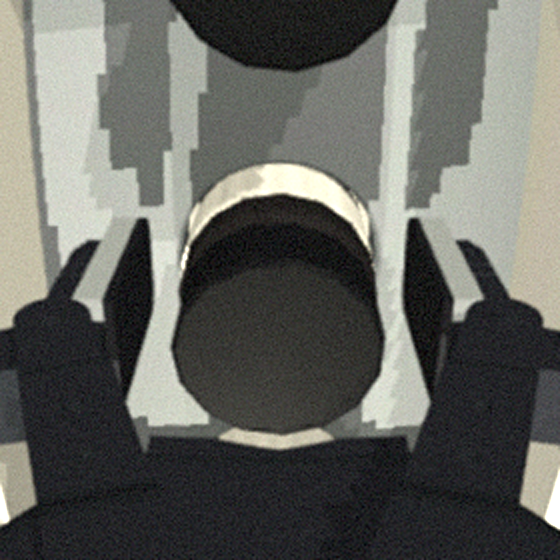

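The pot stands free in the middle well with its cap at about (278,350), and both fingers are clear of it. Retreating straight up.

```bash
python3 -m inch '[[0.62,0,-0.5,0,0,0,0],[0.62,0,-1.5,0,0,0,0],[0.62,0,-3.5,0,0,0,0],[0.62,0,-7,0,0,0,0],[0.62,0,-11,0,0,0,0],[0.3,0,-14,0,0,0,0],[0,0,-15,0,0,0,0],[0,0,-15,0,0,0,0]]'
python3 - <<'E'
from h import *
c=cam("wrist");im=arm.get_image("wrist"); st()
cv2.imwrite("pics/w18.png",im[:,:,::-1])
im=arm.get_image("top");a=cv2.resize(im[180:340,210:370],None,fx=3.7,fy=3.7,interpolation=cv2.INTER_CUBIC);cv2.imwrite("pics/t18.png",a[:,:,::-1])
im=arm.get_image("scene");a=cv2.resize(im[90:330,260:480],None,fx=2.5,fy=2.5,interpolation=cv2.INTER_CUBIC);cv2.imwrite("pics/s18.png",a[:,:,::-1])
E
```

```text
clock: 22.22
position: [535.9, 16.5, 166.3]
ee_rot: [0.524, 0.479, -0.473, -0.521]
contact_force: [0.0, 0.4, 0.3]
gripper_width: 17.1
t 22.27 pos [534.3  16.3 163.6] F [-0.13 -0.25 -0.95] w 9.7 q [ 0.33  0.28 -0.3  -0.   -1.   -0.43]
[[0.093, 0.004, -0.996], [0.996, 0.002, 0.093], [0.002, -1.0, -0.004]]
```

View pics/w18.png

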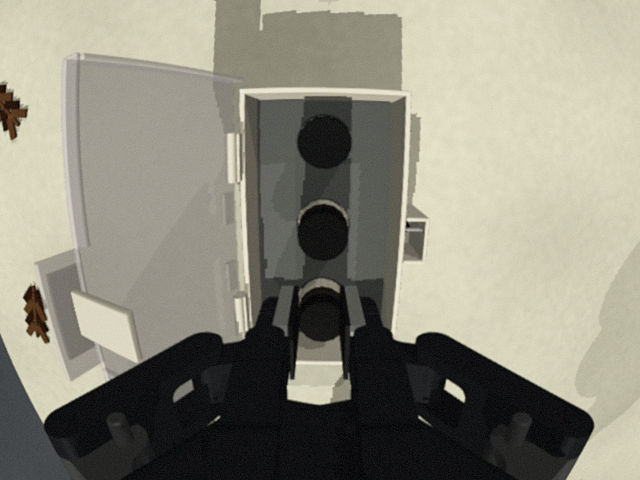

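View pics/s18.png

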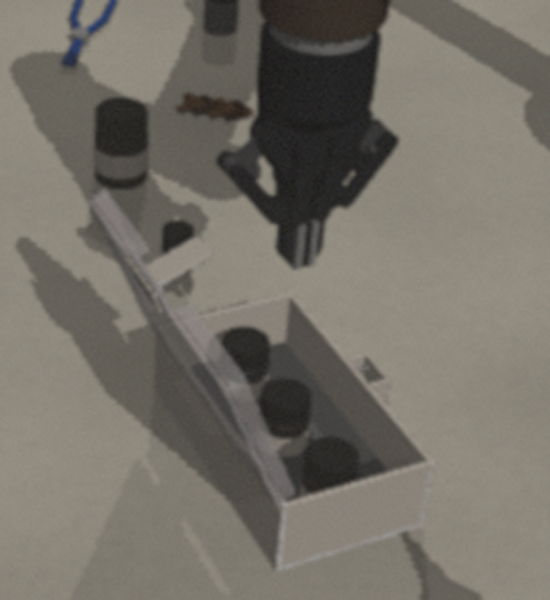

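```bash
python3 -m inch '[[0,0,-3,0,0,0,0],[0,0,-6.5,0,0,0,0],[0,0,-7,-2,0,0,0],[0,0,-7,-5,0,0,0],[0,0,-7,-8.5,0,0,0],[0,0,-7,-12,0,0,0],[0,0,-7,-15,0,0,0],[0,0,-7,-16.5,0,0,0],[0,0,-5,-16.5,0,0,0],[0,0,-3,-16.5,0,0,0],[0,0,-1.5,-16.5,0,0,0],[0,0,-0.5,-16.5,0,0,0],[0,0,-0.5,-16.5,0,0,0],[0,0,-0.5,-16.5,0,0,0]]'
python3 - <<'E'
from h import *
c=cam("wrist");im=arm.get_image("wrist"); st()
cv2.imwrite("pics/w19.png",im[:,:,::-1])
im=arm.get_image("scene");a=cv2.resize(im[60:330,230:480],None,fx=2.2,fy=2.2,interpolation=cv2.INTER_CUBIC);cv2.imwrite("pics/s19.png",a[:,:,::-1])
E
```

```text
clock: 23.53
position: [697.7, 0.4, 165.3]
ee_rot: [-0.522, -0.475, 0.477, 0.523]
contact_force: [-0.4, -0.5, 0.9]
gripper_width: -0.1
t 23.58 pos [6.984e+02 5.000e-01 1.668e+02] F [ 0.17 -0.22 -0.49] w -0.1 q [ 0.23  0.54  0.14  0.   -1.17 -0.33]
[[0.093, -0.0, -0.996], [0.996, -0.001, 0.093], [-0.001, -1.0, -0.0]]
```

View pics/w19.png

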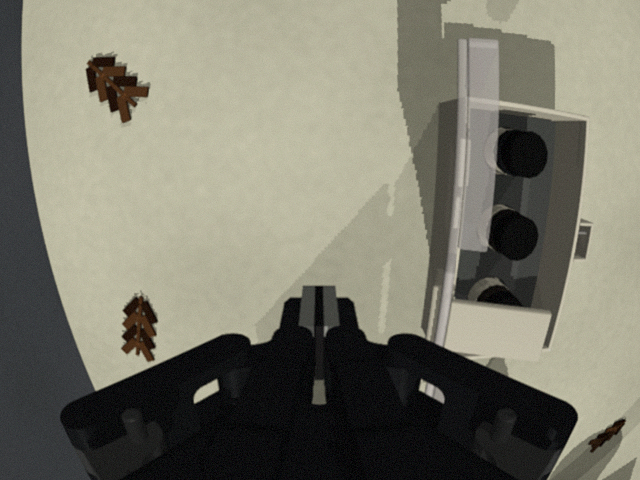

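View pics/s19.png

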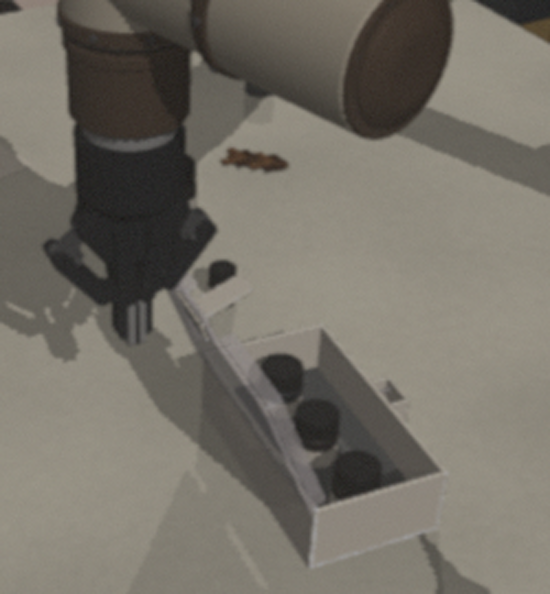

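```bash
cat > traj.py <<'E'
from h import *
def C(th):
    r=136; x=64-r*np.cos(th)+7.5*np.sin(th); z=72+r*np.sin(th)+7.5*np.cos(th)
    if th>np.pi/2: x+=12*abs(np.cos(th))
    return x,z
def rows(ths,dx=0.):
    P=arm.read_state()["position"]; a=-0.0946
    xb=(P[0]-532)*np.cos(a)+(P[1]-21.3)*np.sin(a); yb=-(P[0]-532)*np.sin(a)+(P[1]-21.3)*np.cos(a)
    print("TCP box",xb.round(1),yb.round(1),P[2].round(1))
    for t in ths:
        x,z=C(t); tx=x+7.5+dx; tz=z-16
        print(round(t,3),"y",round(-(tz-P[2])/10,2),"z",round(-(tx-xb)/10,2))
E
python3 - <<'E'
from traj import *
rows(np.arange(2.0,1.2,-0.05))
E
```

```text
TCP box 167.9 -4.8 167.6
2.0 y -0.89 z 2.8
1.95 y -1.2 z 3.46
1.9 y -1.47 z 4.14
1.85 y -1.71 z 4.84
1.8 y -1.91 z 5.55
1.75 y -2.09 z 6.26
1.7 y -2.23 z 6.99
1.65 y -2.34 z 7.72
1.6 y -2.41 z 8.46
1.55 y -2.45 z 9.17
1.5 y -2.46 z 9.85
1.45 y -2.43 z 10.53
1.4 y -2.37 z 11.21
1.35 y -2.27 z 11.89
1.3 y -2.14 z 12.55
1.25 y -1.98 z 13.22
```

```bash
python3 -m inch '[[0,0,-0.4,1,0,0,0],[0,0,-0.8,2,0,0,0],[0,0,-0.9,2.6,0,0,0],[0,0,-1.1,3,0,0,0],[0,0,-1.2,3.4,0,0,0],[0,0,-1.3,3.8,0,0,0],[0,0,-1.5,4.2,0,0,0]]'; python3 -m inch '[[0,0,-0.1,0.4,0,0,0],[0,0,-0.2,0.7,0,0,0],[0,0,-0.3,1.1,0,0,0],[0,0,-0.4,1.4,0,0,0]]'
python3 - <<'E'
from traj import *
st()
im=arm.get_image("scene");a=cv2.resize(im[60:330,230:480],None,fx=2.2,fy=2.2,interpolation=cv2.INTER_CUBIC);cv2.imwrite("pics/s20.png",a[:,:,::-1])
E
```

```text
clock: 24.22
position: [657.2, 4.7, 183.1]
ee_rot: [0.524, 0.477, -0.475, -0.522]
contact_force: [3.1, -0.8, 1.9]
gripper_width: -0.1
clock: 24.55
position: [643.1, 6.1, 187.1]
ee_rot: [0.523, 0.477, -0.475, -0.522]
contact_force: [3.0, 1.3, 4.7]
gripper_width: -0.1
t 24.55 pos [643.1   6.1 187.1] F [3.02 1.28 4.67] w -0.1 q [ 0.26  0.43  0.01  0.   -1.14 -0.35]
[[0.093, 0.003, -0.996], [0.996, 0.0, 0.093], [0.001, -1.0, -0.003]]
```

View pics/s20.png

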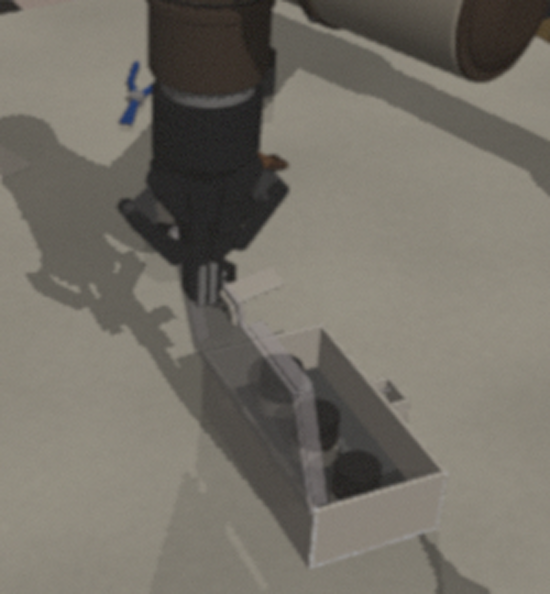

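The lid is swinging forward ahead of the finger, which is on the tab at about (215,300), with a force of about 5 N. Continuing along the arc.

Run:
```python
from traj import *
rows(np.arange(1.85,0.6,-0.05))
```

```text
TCP box 111.3 -4.7 187.1
1.85 y 0.25 z -0.82
1.8 y 0.04 z -0.11
1.75 y -0.14 z 0.6
1.7 y -0.28 z 1.33
1.65 y -0.39 z 2.06
1.6 y -0.46 z 2.8
1.55 y -0.5 z 3.51
1.5 y -0.51 z 4.19
1.45 y -0.48 z 4.87
1.4 y -0.42 z 5.55
1.35 y -0.32 z 6.23
1.3 y -0.19 z 6.9
1.25 y -0.03 z 7.56
1.2 y 0.16 z 8.21
1.15 y 0.39 z 8.85
1.1 y 0.65 z 9.48
1.05 y 0.94 z 10.1
1.0 y 1.26 z 10.7
0.95 y 1.61 z 11.28
0.9 y 1.99 z 11.85
0.85 y 2.4 z 12.39
0.8 y 2.83 z 12.92
0.75 y 3.29 z 13.42
0.7 y 3.78 z 13.9
0.65 y 4.28 z 14.35
```

```bash
python3 -m inch '[[0,0,-0.1,0.4,0,0,0],[0,0,-0.2,0.8,0,0,0],[0,0,-0.3,1.3,0,0,0],[0,0,-0.4,1.8,0,0,0],[0,0,-0.4,2.3,0,0,0],[0,0,-0.5,2.8,0,0,0],[0,0,-0.5,3.3,0,0,0],[0,0,-0.5,3.8,0,0,0],[0,0,-0.5,4.3,0,0,0],[0,0,-0.5,4.8,0,0,0],[0,0,-0.4,5.3,0,0,0],[0,0,-0.4,5.8,0,0,0],[0,0,-0.3,6.3,0,0,0]]';  python3 -m inch '[[0,0,0.1,0.5,0,0,0],[0,0,0.2,0.9,0,0,0],[0,0,0.3,1.4,0,0,0],[0,0,0.45,1.85,0,0,0],[0,0,0.6,2.3,0,0,0]]'
python3 - <<'E'
from traj import *
rows(np.arange(1.3,0.0,-0.05))
E
```

```text
clock: 25.68
position: [578.8, 11.4, 188.2]
ee_rot: [-0.523, -0.476, 0.477, 0.523]
contact_force: [2.4, -1.2, -0.7]
gripper_width: -0.2
clock: 26.1
position: [556.3, 13.8, 182.6]
ee_rot: [0.523, 0.476, -0.476, -0.523]
contact_force: [3.2, 0.2, -0.7]
gripper_width: -0.3
TCP box 24.9 -5.2 182.6
1.3 y -0.64 z -1.74
1.25 y -0.48 z -1.08
1.2 y -0.29 z -0.43
1.15 y -0.06 z 0.21
1.1 y 0.2 z 0.84
1.05 y 0.49 z 1.46
1.0 y 0.81 z 2.06
0.95 y 1.16 z 2.64
0.9 y 1.54 z 3.21
0.85 y 1.95 z 3.75
0.8 y 2.38 z 4.28
0.75 y 2.84 z 4.78
0.7 y 3.33 z 5.26
0.65 y 3.83 z 5.71
0.6 y 4.36 z 6.14
0.55 y 4.91 z 6.54
0.5 y 5.48 z 6.92
0.45 y 6.07 z 7.26
0.4 y 6.67 z 7.58
0.35 y 7.29 z 7.86
0.3 y 7.92 z 8.11
0.25 y 8.57 z 8.33
0.2 y 9.22 z 8.52
0.15 y 9.89 z 8.68
0.1 y 10.56 z 8.8
0.05 y 11.23 z 8.89
```

```bash
python3 -m inch '[[0,0,0.05,0.5,0,0,0],[0,0,0.25,0.9,0,0,0],[0,0,0.45,1.4,0,0,0],[0,0,0.65,1.8,0,0,0],[0,0,0.9,2.2,0,0,0],[0,0,1.15,2.65,0,0,0],[0,0,1.4,3,0,0,0],[0,0,1.7,3.4,0,0,0],[0,0,1.95,3.75,0,0,0],[0,0,2.25,4.15,0,0,0],[0,0,2.6,4.5,0,0,0],[0,0,2.9,4.8,0,0,0]]'
python3 - <<'E'
from traj import *
im=arm.get_image("scene");a=cv2.resize(im[60:330,230:480],None,fx=2.2,fy=2.2,interpolation=cv2.INTER_CUBIC);cv2.imwrite("pics/s21.png",a[:,:,::-1])
rows(np.arange(.8,0.0,-0.05))
E
```

```text
clock: 27.1
position: [508.4, 18.5, 153.4]
ee_rot: [-0.523, -0.476, 0.476, 0.523]
contact_force: [1.4, 2.0, 1.9]
gripper_width: 0.1
TCP box -24.3 -5.3 152.7
0.8 y -0.61 z -0.64
0.75 y -0.15 z -0.14
0.7 y 0.34 z 0.34
0.65 y 0.84 z 0.8
0.6 y 1.37 z 1.23
0.55 y 1.92 z 1.63
0.5 y 2.49 z 2.0
0.45 y 3.08 z 2.34
0.4 y 3.68 z 2.66
0.35 y 4.3 z 2.94
0.3 y 4.93 z 3.2
0.25 y 5.58 z 3.42
0.2 y 6.23 z 3.6
0.15 y 6.9 z 3.76
0.1 y 7.57 z 3.88
0.05 y 8.24 z 3.97
```

View pics/s21.png

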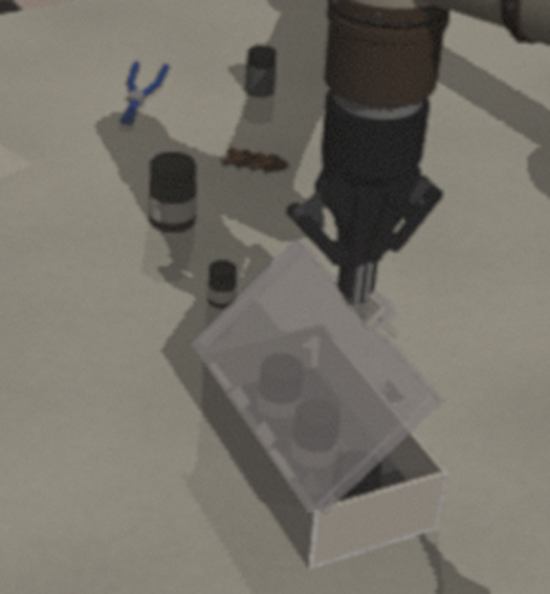

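Half closed, with the finger on the pad at about (360,300). Next I'll go down to about 0.15 rad.

```bash
python3 -m inch '[[0,0,0.2,0.2,0,0,0],[0,0,0.5,0.5,0,0,0],[0,0,0.85,0.8,0,0,0],[0,0,1.2,1.1,0,0,0],[0,0,1.55,1.4,0,0,0],[0,0,1.9,1.65,0,0,0],[0,0,2.3,1.9,0,0,0],[0,0,2.7,2.15,0,0,0],[0,0,3.1,2.4,0,0,0],[0,0,3.5,2.6,0,0,0],[0,0,3.9,2.8,0,0,0],[0,0,4.3,3,0,0,0],[0,0,4.7,3.15,0,0,0],[0,0,5.1,3.3,0,0,0]]'; python3 -m inch '[[0,0,0.4,0.1,0,0,0],[0,0,0.8,0.2,0,0,0],[0,0,1.2,0.3,0,0,0],[0,0,1.5,0.4,0,0,0]]'
python3 - <<'E'
from traj import *
st();rows([.2,.15,.1,.05,0])
im=arm.get_image("wrist");a=cv2.resize(im[150:350,220:420],None,fx=3,fy=3,interpolation=cv2.INTER_CUBIC)
cv2.imwrite("pics/w22c.png",a[:,:,::-1])
E
```

```text
clock: 28.32
position: [476.1, 21.5, 102.4]
ee_rot: [0.523, 0.476, -0.476, -0.523]
contact_force: [2.0, 1.1, 3.1]
gripper_width: 0.1
clock: 28.65
position: [471.7, 21.7, 87.1]
ee_rot: [-0.523, -0.476, 0.476, 0.523]
contact_force: [1.0, 1.8, 2.5]
gripper_width: 0.1
t 28.65 pos [471.7  21.7  87.1] F [1.04 1.78 2.49] w 0.1 q [ 0.39  0.27 -0.53 -0.   -0.76 -0.48]
[[0.093, -0.001, -0.996], [0.996, -0.0, 0.093], [-0.0, -1.0, 0.001]]
TCP box -60.0 -5.3 87.1
0.2 y -0.32 z 0.03
0.15 y 0.34 z 0.18
0.1 y 1.01 z 0.31
0.05 y 1.69 z 0.39
0 y 2.36 z 0.45
```

View pics/w22c.png

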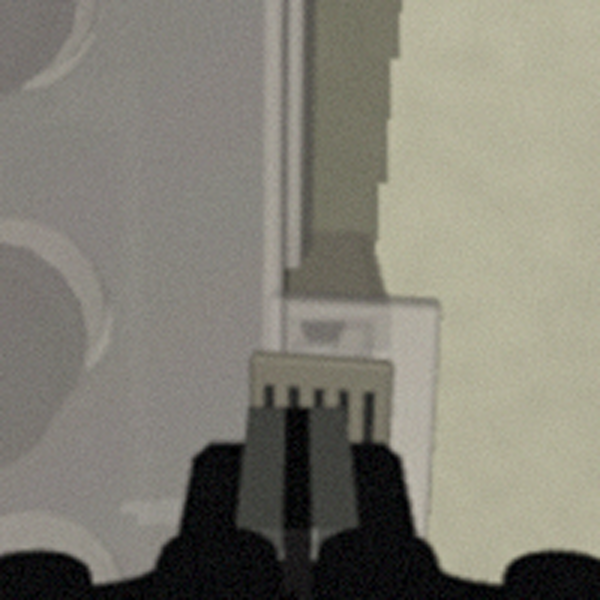

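```bash
python3 -m inch '[[0,0,0.3,0.1,0,0,0],[0,0,0.6,0.2,0,0,0],[0,0,0.9,0.3,0,0,0],[0,0,1.2,0.35,0,0,0],[0,0,1.5,0.4,0,0,0],[0,0,1.8,0.5,0,0,0],[0,0,1.8,0.5,0,0,0]]'; python3 -m inch '[[0,0,0.1,0,0,0,0],[0,0,0.2,0,0,0,0],[0,0,0.2,0,0,0,0]]'
```

```text
clock: 29.28
position: [466.3, 22.1, 69.0]
ee_rot: [-0.523, -0.476, 0.477, 0.523]
contact_force: [1.4, -0.5, 1.8]
gripper_width: -0.0
clock: 29.53
position: [466.3, 22.0, 67.3]
ee_rot: [-0.522, -0.476, 0.477, 0.523]
contact_force: [-0.1, 0.0, 0.9]
gripper_width: -0.1
```

```bash
for i in 1 2; do python3 -m inch '[[0,0,0.1,0,0,0,0],[0,0,0.1,0,0,0,0]]' | grep -E "clo|pos|force"; done
```

```text
clock: 29.7
position: [466.3, 22.0, 66.4]
contact_force: [-0.8, -0.6, 3.2]
clock: 29.87
position: [466.2, 22.0, 65.3]
contact_force: [-1.5, 0.9, 1.9]
```

```bash
for i in 1 2 3; do python3 -m inch '[[0,0,0.1,0,0,0,0],[0,0,0.1,0,0,0,0]]' | grep -E "clo|pos|force"; done
```

```text
clock: 30.03
position: [466.3, 22.0, 64.4]
contact_force: [-2.8, 0.8, 2.1]
clock: 30.2
position: [466.5, 22.0, 63.5]
contact_force: [-3.7, 0.2, 3.1]
clock: 30.37
position: [466.5, 22.0, 62.5]
contact_force: [-3.1, -0.5, 3.3]
```

```bash
for i in 1 2; do python3 -m inch '[[0,0,0.05,0,0,0,0],[0,0,0.05,0,0,0,0]]' | grep -E "clo|pos|force"; done
```

```text
clock: 30.53
position: [466.7, 22.0, 62.1]
contact_force: [-3.2, -1.1, 4.2]
clock: 30.7
position: [466.8, 22.1, 61.6]
contact_force: [-4.2, -0.4, 4.0]
```

```bash
for i in 1 2 3; do python3 -m inch '[[0,0,0.05,0.02,0,0,0],[0,0,0.05,0.02,0,0,0]]' | grep -E "clo|pos|force"; done
```

```text
clock: 30.87
position: [466.9, 22.1, 61.2]
contact_force: [-2.5, -0.4, 3.0]
clock: 31.03
position: [466.8, 22.1, 60.7]
contact_force: [-2.8, -2.3, 4.4]
clock: 31.2
position: [466.8, 22.1, 60.6]
contact_force: [-3.7, -1.9, 6.2]
```

```bash
for i in 1 2; do python3 -m inch '[[0,0,0.04,0.01,0,0,0],[0,0,0.04,0.01,0,0,0]]' | grep -E "clo|pos|force"; done
```

```text
clock: 31.37
position: [466.8, 22.1, 60.4]
contact_force: [-2.8, -2.0, 8.2]
clock: 31.53
position: [466.8, 22.1, 60.3]
contact_force: [-3.8, -2.2, 10.1]
```

```bash
python3 -m inch '[[0,0,0.02,0,0,0,0],[0,0,0.02,0,0,0,0]]' | grep -E "clo|pos|force"; python3 -m inch '[[0,0,-0.2,0,0,0,0],[0,0,-0.4,0,0,0,0],[0,0,-0.6,0,0,0,0],[0,0,-0.8,0,0,0,0],[0,0,-1,0,0,0,0],[0,0,-1.2,0,0,0,0],[0,0,-1.6,0,0,0,0],[0,0,-2,0,0,0,0]]';python3 -m inch '[[0,0,-1,1,0,0,0],[0,0,-2,3,0,0,0],[0,0,-4,4,0,0,0],[0,0,-4,4,0,0,0]]'
python3 - <<'E'
from traj import *
st()
im=arm.get_image("scene");a=cv2.resize(im[60:330,230:480],None,fx=2.2,fy=2.2,interpolation=cv2.INTER_CUBIC);cv2.imwrite("pics/s23.png",a[:,:,::-1])
im=arm.get_image("wrist");cv2.imwrite("pics/w23.png",im[:,:,::-1])
E
```

```text
clock: 31.7
position: [466.8, 22.1, 60.2]
contact_force: [-3.8, -2.0, 10.5]
clock: 32.37
position: [466.4, 22.4, 79.4]
ee_rot: [-0.523, -0.476, 0.476, 0.523]
contact_force: [-0.0, -0.8, 0.6]
gripper_width: -0.0
clock: 32.7
position: [426.7, 26.5, 122.2]
ee_rot: [0.523, 0.478, -0.475, -0.522]
contact_force: [0.5, 0.5, -0.3]
gripper_width: -0.2
t 32.7 pos [426.7  26.5 122.2] F [ 0.48  0.53 -0.3 ] w -0.2 q [ 0.45  0.15 -0.59  0.   -0.82 -0.54]
[[0.092, 0.005, -0.996], [0.996, 0.002, 0.092], [0.002, -1.0, -0.005]]
```

View pics/s23.png

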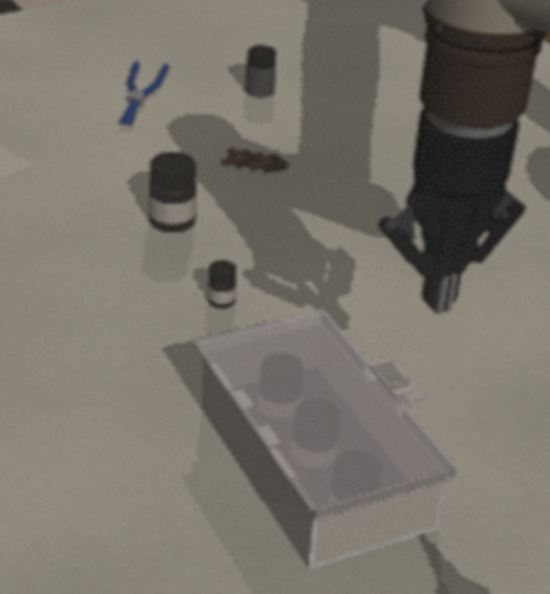

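View pics/w23.png

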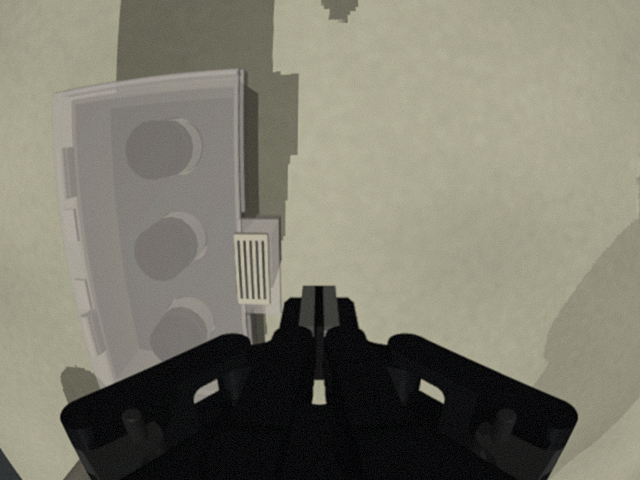

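The lid lies shut with the pad at about (252,270) in the wrist view. I'll wait a little and check that it stays shut and matches the first picture.

```bash
python3 -m inch '[[0,0,-1,0,0,0,0],[0,0,-3,1,0,0,0],[0,0,-5,2,0,0,0],[0,0,-5,2,0,0,0],[0,0,-5,2,0,0,0],[0,0,-5,2,0,0,0],[0,0,-5,2,0,0,0],[0,0,-5,2,0,0,0],[0,0,-5,2,0,0,0],[0,0,-5,2,0,0,0],[0,0,-5,2,0,0,0],[0,0,-5,2,0,0,0],[0,0,-5,2,0,0,0],[0,0,-5,2,0,0,0],[0,0,-5,2,0,0,0],[0,0,-5,2,0,0,0],[0,0,-5,2,0,0,0],[0,0,-5,2,0,0,0],[0,0,-5,2,0,0,0],[0,0,-5,2,0,0,0]]'|head -2
python3 - <<'E'
from h import *
o=cv2.imread("pics/top0.png");n=arm.get_image("top")[:,:,::-1];s0=cv2.imread("pics/scene0.png");s=arm.get_image("scene")[:,:,::-1]
b=np.vstack([np.hstack([x[220:340,210:370] for x in (o,n)]),np.hstack([x[190:310,310:470] for x in (s0,s)])])
cv2.imwrite("pics/cmp.png",cv2.convertScaleAbs(cv2.resize(b,None,fx=2.4,fy=2.4,interpolation=cv2.INTER_CUBIC),alpha=1.4))
E
```

```text
clock: 34.47
position: [406.6, 27.9, 169.2]
```

View pics/cmp.png

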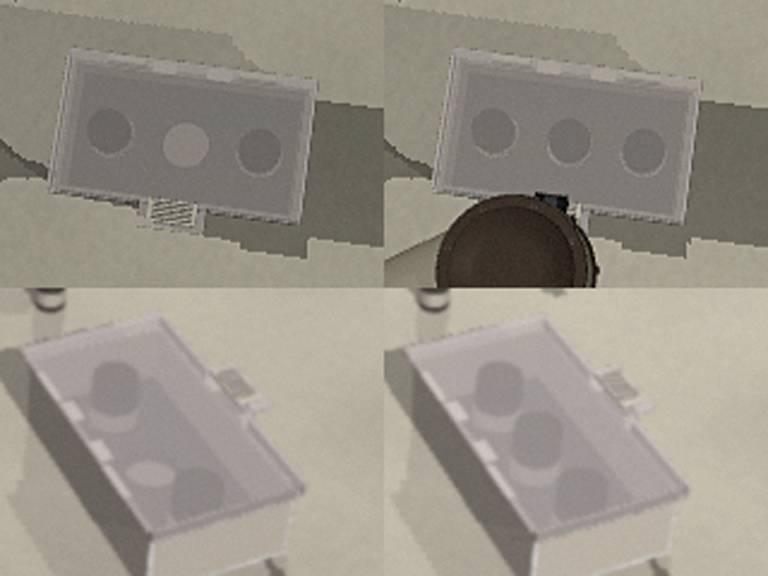

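The lid sits exactly where it was at the start, nearly 3 s after the finger let go. The pot is upright in the middle well, and the stored pots haven't moved.

```bash
python3 -c "
from bench import arm
print(arm.job_done())"
```

```text
the job is handed in; nothing more can be done
None
```

The box was opened, the middle-sized pot now stands in the middle well, and the lid is shut and latched. I handed the job in at about 34.5 s of the 72 s allowed. `job_done()` gives no verdict.

- **Opening:** I pressed the pad to 10.5 N vertical, about 11.5 N total, and the catch let go. The lid sprang open by itself.
- **Placing:** I gripped the pot by its cap and corrected its position about 5 mm over the well. I set it down at about 6 N and let go.
- **Closing:** I swung the lid down with the closed fingers, about 5 N where I checked along the arc, and pressed to 10.5 N again until it latched. No reading on the box or lid reached 12 N.

**Last checks:** Nearly 3 s after release, the lid looked the same as in the first pictures in both the top and scene views. The pot stood upright in the middle well, and the stored pots had not shifted. The arm was clear of everything. I did not re-measure the glue bottle, cup or medallions at the end, but the arm never went near them.

**Disagreements:**
- **Fingertip offset:** in the images and by feel, the closed fingertips were about 16 mm behind the reported TCP, not 19 mm ahead of it.
- **Wrist camera:** it put things several millimetres off in y compared with the fixed cameras.

I worked around both with force readings and by comparing the pot to the well within the same picture.

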